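Load the tile drying rack

ROBOT

A 7-joint arm with a two-finger parallel gripper is mounted at the origin on the work surface. World frame = base frame: x ahead of the robot, y to its left, z up, the work surface at z = 0. Lengths are in m, angles in rad, forces in N, time in s.
With the tool pointing down it reaches from about 0.4 to 0.85 m from the base axis. Payload 4.5 kg.
Tool frame: the origin (TCP) lies midway between the tips of the shut fingers; the grasp point (between the pads) lies 19 mm behind it; z points along the fingers, x is the direction in which the jaws open and shut, and the axes are right-handed (so a half turn about z gives the same grasp; the last joint's range is limited). The gripper opens to 88 mm and grips with 3 to 60 N. Pads are 18 mm wide; open, the fingers measure 123 mm over their backs; the gripper's body (75 mm by 187 mm) begins 45 mm behind the grasp point.
Start: joints at [1.266, 0.689, -0.195, 1.565, 0.157, 0.902, -0.215], TCP at [0.208, -0.589, 0.239] pointing down, gripper open.
Joint ranges: [-3.01, 3.01], [-0.46, 2.08], [-1.47, 1.51], [0.13, 2.56], [-1, 4.14], [0.04, 2.09], [-2.66, 2.66]. Speed limits (rad/s): [2.57, 2.57, 3.14, 3.14, 3.14, 3.14, 3.14].

INTERFACE

Orientations are given as a unit quaternion [x, y, z, w].
In Python, from plant import r gives the robot as it stands. The module is installed in compiled form; this text tells all that it offers.
- The arm moves only by the tool play_rows, never from a script. Its argument "increments" is a list of rows, each a list of 7 numbers: the opening, from 0 (shut) to 1 (fully open), then the shift along the tool's x, y, z in mm, then the turn, a rotation vector about the tool's x, y, z in rad. In form: [[hand, dx, dy, dz, wx, wy, wz], ...]. A call has exactly 8 rows; each row shifts and turns the pose as measured when the row begins, along the tool's axes as they then stand; what a row does not reach is not made up. A row lasts 1/8 s, in which the tool goes at most 62.5 mm and 10.7 degrees, less where a joint would pass 70% of its speed; a pose out of reach is approached as far as the arm can. A call is refused whole if a number of a shift passes 62.5 or a number of a turn 0.188, either way. A call with a gripper value outside its range is refused whole. The fingers move at their own pace and stop on an object; "grip_force" is the grip in N (left out, the last holds). Time passes only in rows, so rows that do not move let the fingers close, or fill a call up. It gives the time, the measured TCP pose, the force and the opening at its end, in the units of the state.
- r.get_state(): the state, without advancing time (a new reading comes with each control period).
- r.snapshot(name): name is "scene" or "top" or "wrist"; returns the picture (420x560x3 uint8, red, green, blue); there is no depth.
- r.get_calibration(name): a dict with "fx", "fy", "cx", "cy" (pixels), "R" (3x3) and "t" (3): a world point X has camera coordinates R X + t. Camera axes: x right, y down, z forward; pixel columns grow to the right and rows downward; lengths in m; the calibration is good to about 2 mm. A picture is of the moment at which its call begins: read the wrist's pose just before it. get_calibration takes no time and is no camera call; for the wrist camera it gives the pose at the moment of the call.
- r.finish_job(): hands the job in, once; it reports no verdict.
The state is a dict: "clock": time; "q": joint angles; "qd": joint speeds; "joint_torque": joint torques, N m; "tool_pos": TCP position; "eef_rot": TCP orientation; "contact_force": force on the tool from outside, world axes, zero at the start; "moment": the same for the moment, N m; "opening": opening from 0.0 (shut) to 1.0 (fully open).
Only numpy, scipy, OpenCV 4.12 (cv2) and the standard library are available. Lean on these libraries where they do the work, as an engineer would, in place of code of your own. Each camera call takes 0.05 s, during which the arm holds its last target.

TASK

The plaster moulds are in the way on the wooden drying rack: first lift both onto the plywood mould board, lying flat and wholly on it. Then stand every tile from the blue carrier upright in the rack, one to a slot, right down and centred along the slot, and when they are all in hang the red tag by its eye on the peg of the sloping stand, pushed down against the white face. Leave the jar, bowl and cup alone.

Things in the scene. Friction and masses are not known exactly. Their poses are not given: they have to be found in the camera images.
- rack: wooden drying rack, fixed, 110 (x) x 198 (y) mm, 55 high: dark 10 mm base, brown lands 45 mm high on it, four slots between them along x, open at both ends and the top, 20 mm wide, floor 10 mm above the table; slot centres at y = -0.075, -0.025, +0.025, +0.075 m in its frame. Origin: centre of the underside, z up. The moulds start on top of it, over the slots
- carrier: bright blue plastic tile carrier fixed to the table, 110 (x) x 200 (y) mm, 45 high, same slot spacing as the rack: slots 22 mm wide, floor 10 mm above the table. The tiles start in it, standing upright. Origin: centre of the underside, z up
- board: plywood mould board fixed to the table, 130 (x) x 205 (y) mm, 15 thick; origin: centre of its underside, z up. Empty at the start; both moulds fit on it side by side along y
- stand: fixed stand with a white sloping face 120 mm wide and 180 mm long that rises away from its front (-x) edge at 0.55 rad (31.5 degrees) to the horizontal, top edge 110 mm above the table. Origin: on the table under the middle of the stand, z up
- peg: steel peg, 10 mm diameter, 55 mm long, standing square out of the white face, 40 mm below its top edge and 140 mm above its lower edge. Origin: where its axis meets the face; z along the peg (up and to the front, 0.55 rad off vertical), x up the slope of the face, y level across the face
- tag: red flat tag, 140 (x) x 44 (y) x 10 (z) mm, 80 g, with a 29 mm eye through it near its +x end, a thin white bar on the other half. Lies flat on the table at the start. Origin: centre of the underside. Either face may be up when hung
- tag_eye (a point): centre of the tag's eye, at (0.048, 0, 0.005) m in the tag's frame, axes as the tag's
- mould_a: white plaster half mould, block 60 (x) x 85 (y) x 50 (z) mm, about 0.4 kg, a thin brown line round the middle and a round brown patch on top; origin: centre of the underside, z up. At the start it lies on the rack's top (55 mm above the table)
- mould_b: white plaster half mould, block 60 (x) x 85 (y) x 50 (z) mm, about 0.4 kg, a thin brown line round the middle and a square brown patch on top; origin: centre of the underside, z up. At the start it lies on the rack's top (55 mm above the table)
- tile_1: ceramic tile, blue with a yellow ring, 100 (x) x 12 (y, thickness) x 110 (z) mm, about 0.26 kg; stands upright on its 100 x 12 mm edge in the carrier at the start. Origin: centre of the lower edge, z up, y square to its faces. May be absent
- tile_2: ceramic tile, terracotta with a white ring, 100 (x) x 12 (y, thickness) x 110 (z) mm, about 0.26 kg; stands upright on its 100 x 12 mm edge in the carrier at the start. Origin: centre of the lower edge, z up, y square to its faces. May be absent
- tile_3: ceramic tile, white with a blue ring, 100 (x) x 12 (y, thickness) x 110 (z) mm, about 0.26 kg; stands upright on its 100 x 12 mm edge in the carrier at the start. Origin: centre of the lower edge, z up, y square to its faces. May be absent
- tile_4: ceramic tile, green with a yellow ring, 100 (x) x 12 (y, thickness) x 110 (z) mm, about 0.26 kg; stands upright on its 100 x 12 mm edge in the carrier at the start. Origin: centre of the lower edge, z up, y square to its faces. May be absent
- glaze_jar: closed glaze jar, 64 mm diameter, 85 high, standing beyond the work; leave alone. Origin: centre of the underside
- slip_bowl: terracotta bowl, 90 mm across, 40 high, standing beyond the work; leave alone. Origin: centre of the underside
- brush_cup: blue cup, 72 mm diameter, 85 high, standing beyond the work; leave alone. Origin: centre of the underside
Things that resemble listed ones, but are neither listed nor needed, are in the scene too. Of the things that look like the tile_2, the larger one is meant. Of the things that look like the tag, the smaller one is meant.

How it is judged:
By the outcome, as a careful person would: the job done as asked, in the order asked, and still so for the second after the job is handed in, with the robot touching nothing.
Of tile_1, tile_2, tile_3, tile_4 only 2 to 4 are there at a start; the rules pass over those that are not, and their reading is None.
At some moment in a run one of mould_a, mould_b, tag may be knocked a few centimetres aside while the robot is not near it.
It also fails if it takes over 210 s, if anything falls off the work surface, if the arm or the gripper's body presses on something with over 40 N, if the wrist force passes 120 N, or if a joint passes its speed limit or range.

## Working session

There is one attempt and no reset: what is moved stays moved. The work goes in short steps, Python scripts to look and compute and a tool call to move; the robot and the scene stay as the last step left them, time stands still between calls to the robot, and variables do not carry over. Pictures are saved under pics/ and viewed, and the job is handed in when it is done.

Besides the shell and the picture viewer there is one more tool, called after "Call:" as name(argument=value, ...) on one line, values as JSON. play_rows: Moves the arm, as the interface text tells. Its arguments: {"type":"object","properties":{"increments":{"type":"array"},"grip_force":{"type":"number"}},"required":["increments"]}

```bash
mkdir -p pics
python3 - <<'E'
from plant import r
import cv2,numpy as np
s=r.get_state()
print({k:np.round(v,3) for k,v in s.items()})
for n in("scene","top","wrist"):
    im=r.snapshot(n); cv2.imwrite(f"pics/{n}0.png",im[:,:,::-1]); c=r.get_calibration(n)
    np.save(f"pics/{n}0.npy",im)
    print(n,{k:np.round(v,4).tolist() for k,v in c.items()})
E
```

```text
{'clock': np.float64(0.0), 'q': array([ 1.266,  0.69 , -0.194,  1.566,  0.157,  0.902, -0.215]), 'qd': array([ 0.002,  0.   , -0.   , -0.   ,  0.002, -0.001,  0.001]), 'joint_torque': array([-1.0000e-03, -5.2756e+01, -1.2680e+00, -1.5342e+01, -5.3000e-02,
        7.0000e-03,  0.0000e+00]), 'tool_pos': array([ 0.207, -0.589,  0.238]), 'eef_rot': array([ 0.816, -0.578, -0.001, -0.   ]), 'contact_force': array([-0.433, -0.307, -0.401]), 'moment': array([-0.026,  0.039, -0.045]), 'opening': np.float64(1.0)}
scene {'fx': 392.7721, 'fy': 392.7721, 'cx': 279.5486, 'cy': 211.657, 'R': [[0.8328, 0.5533, -0.0139], [0.3711, -0.5768, -0.7277], [-0.4107, 0.6009, -0.6857]], 't': [-0.4659, -0.1476, 1.248]}
top {'fx': 490.9453, 'fy': 490.9453, 'cx': 275.4263, 'cy': 208.9716, 'R': [[-0.0013, -1.0, -0.0003], [-0.9895, 0.0014, -0.1442], [0.1442, 0.0001, -0.9895]], 't': [-0.0248, 0.5819, 1.2857]}
wrist {'fx': 307.9318, 'fy': 307.9318, 'cx': 279.9359, 'cy': 209.184, 'R': [[0.3335, -0.9428, -0.0022], [-0.8967, -0.3179, 0.308], [-0.2911, -0.1008, -0.9514]], 't': [-0.624, -0.0435, 0.392]}
```

View pics/scene0.png

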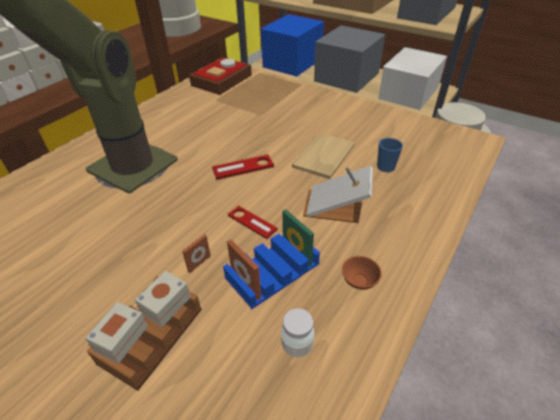

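View pics/top0.png

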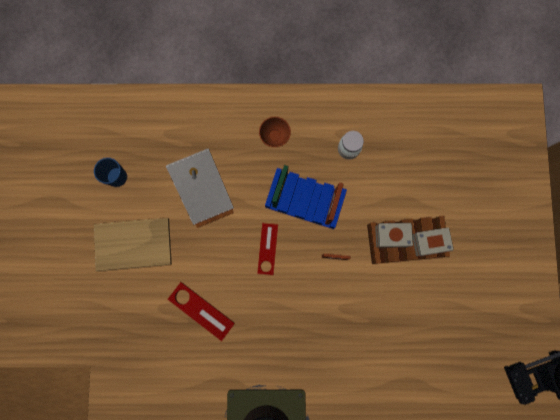

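View pics/wrist0.png

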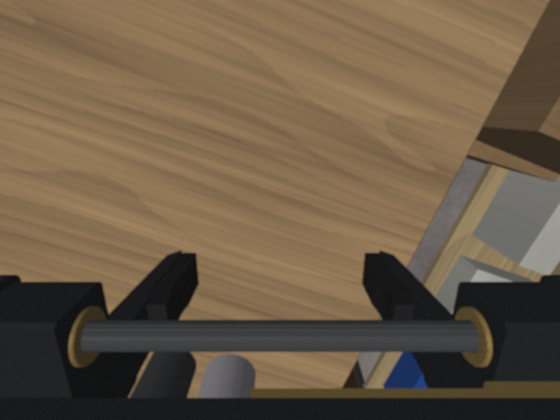

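The tag candidates in the top view are the small one at (267,249) and the larger at (200,311). I take the small one. The terracotta tile candidates are the one in the carrier at (335,202) and the small one standing on the table at (336,257). I take the one in the carrier. Next I check both choices in close crops.

Run:
```python
import cv2,numpy as np
t=cv2.imread("pics/top0.png"); s=cv2.imread("pics/scene0.png")
a=cv2.resize(t[150:290,230:470],None,fx=3.3,fy=3.3,interpolation=cv2.INTER_CUBIC)
b=cv2.resize(t[140:350,70:320],None,fx=2.8,fy=2.8,interpolation=cv2.INTER_CUBIC)
c=cv2.resize(s[180:390,70:330],None,fx=2.8,fy=2.8,interpolation=cv2.INTER_CUBIC)
for n,i in zip("abc",(a,b,c)): cv2.imwrite(f"pics/crop{n}.png",i); print(i.shape)
```

```text
(462, 792, 3)
(588, 700, 3)
(588, 728, 3)
```

View pics/cropa.png

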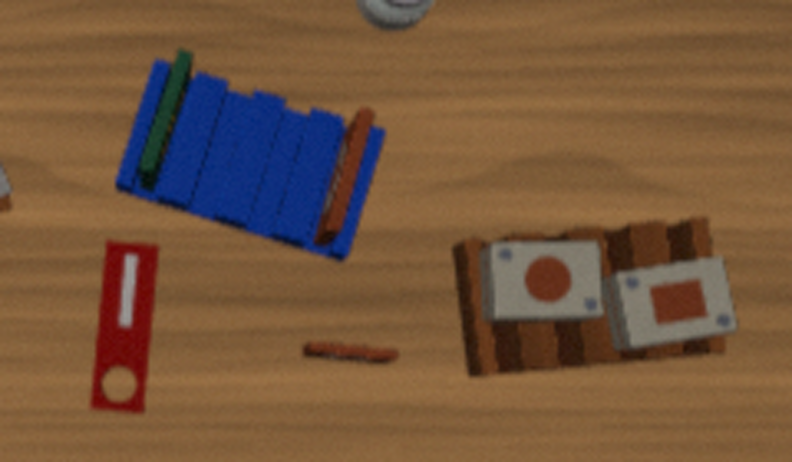

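View pics/cropb.png

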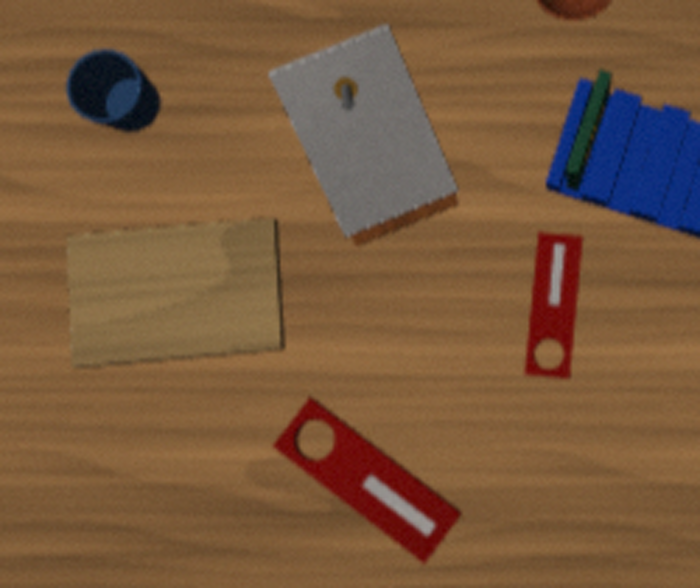

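View pics/cropc.png

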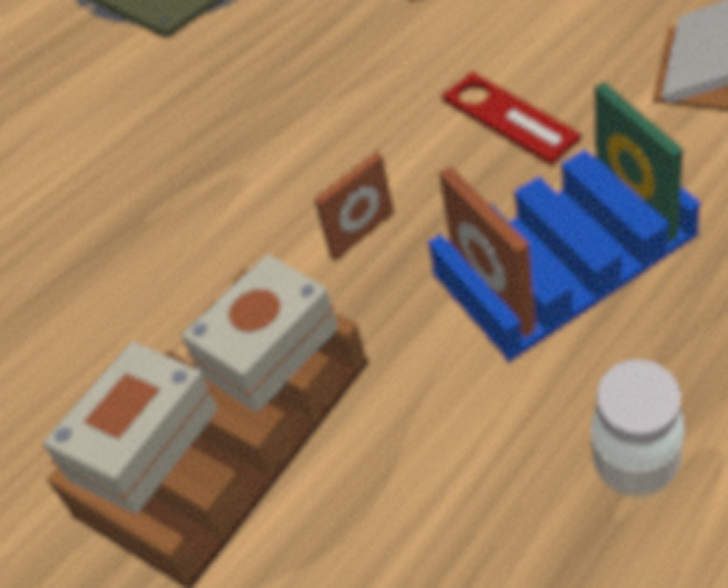

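```bash
cat > h.py <<'E'
import numpy as np,cv2
from scipy.spatial.transform import Rotation as Ro
from plant import r
def ray(c,uv):
    uv=np.atleast_2d(np.asarray(uv,float)); R=np.array(c["R"]);t=np.array(c["t"])
    d=np.c_[(uv[:,0]-c["cx"])/c["fx"],(uv[:,1]-c["cy"])/c["fy"],np.ones(len(uv))]
    return -R.T@t,d@R
def onz(c,uv,z):
    o,d=ray(c,uv); return o+d*((z-o[2])/d[:,2])[:,None]
def proj(c,X):
    X=np.atleast_2d(X); p=X@np.array(c["R"]).T+np.array(c["t"])
    return np.c_[c["fx"]*p[:,0]/p[:,2]+c["cx"],c["fy"]*p[:,1]/p[:,2]+c["cy"]]
def tri(obs): # [(c,uv)]
    A=np.zeros((3,3));b=np.zeros(3);L=[]
    for c,uv in obs:
        o,d=ray(c,uv); d=d[0]/np.linalg.norm(d[0]); P=np.eye(3)-np.outer(d,d); A+=P;b+=P@o;L.append((o,P))
    X=np.linalg.solve(A,b); return X,[float(np.linalg.norm(P@(X-o))) for o,P in L]
def rect(mask,c,z):
    cs,_=cv2.findContours(mask.astype(np.uint8),cv2.RETR_EXTERNAL,cv2.CHAIN_APPROX_NONE)
    k=max(cs,key=cv2.contourArea); w=onz(c,k[:,0].astype(float),z)[:,:2]
    (x,y),(a,b),th=cv2.minAreaRect((w*1000).astype(np.float32))
    if a<b: a,b,th=b,a,th+90
    return np.round([x/1000,y/1000],4),np.round([a,b],1),round((th+90)%180-90,1) # th= long-axis direction deg
def down(yaw): # tool down, tool x at world yaw (rad)
    return Ro.from_matrix(np.array([[np.cos(yaw),np.sin(yaw),0],[np.sin(yaw),-np.cos(yaw),0],[0,0,-1]]).T)
def plan(target,R1=None,n=8,pos=None,R0=None):
    """rows from current pose to target (equal steps), printed in tool axes"""
    s=r.get_state(); p=np.array(s["tool_pos"]) if pos is None else pos
    R0=Ro.from_quat(s["eef_rot"]) if R0 is None else R0
    R1=R0 if R1 is None else R1
    w=(R0.inv()*R1).as_rotvec(); T=(np.array(target)-p)*1000
    for i in range(n):
        Ri=R0*Ro.from_rotvec(w*i/n); d=Ri.inv().apply(T/n)
        print(np.round(d,1).tolist(),np.round(w/n,3).tolist())
    return
def yawof(q): 
    x=Ro.from_quat(q).as_matrix()[:,0]; return np.arctan2(x[1],x[0])
def st():
    s=r.get_state(); M=Ro.from_quat(s["eef_rot"]).as_matrix()
    print("t %.2f"%s["clock"],"p",np.round(s["tool_pos"],4),"yawx %.1f"%np.degrees(np.arctan2(M[1,0],M[0,0])),"z",np.round(M[:,2],3),"F",np.round(s["contact_force"],1),"op %.3f"%s["opening"],"q",np.round(s["q"],2))
E
cat > m1.py <<'E'
from h import *
im=np.load("pics/top0.npy"); c=r.get_calibration("top"); cs=r.get_calibration("scene"); sc=np.load("pics/scene0.npy")
hsv=cv2.cvtColor(im,cv2.COLOR_RGB2HSV); H,S,V=cv2.split(hsv)
def box(m,x0,y0,x1,y1):
    q=np.zeros_like(m,np.uint8); q[y0:y1,x0:x1]=m[y0:y1,x0:x1]; return q
white=(S<70)&(V>110)
for n,b in(("A",(375,215,415,255)),("B",(415,220,460,260))):
    m=box(white,*b); m=cv2.morphologyEx(m,cv2.MORPH_CLOSE,np.ones((9,9))); print(n,rect(m,c,.105))
red=((H<6)|(H>174))&(S>180)&(V>60)
print("tag",rect(cv2.morphologyEx(box(red,250,215,285,280),cv2.MORPH_CLOSE,np.ones((3,3))),c,.010))
m=box((S<70)&(V>60),160,140,240,232); print("stand px",m.sum())
k=max(cv2.findContours(m,0,1)[0],key=cv2.contourArea); print("stand",cv2.boxPoints(cv2.minAreaRect(k)).tolist())
print("board hsv",hsv[250,120],hsv[290,120])
blue=(H>110)&(H<128)&(S>150)
print("carrier top",rect(cv2.morphologyEx(box(blue,255,160,355,235),cv2.MORPH_CLOSE,np.ones((9,9))),c,.045))
E
python3 m1.py
```

```text
A (array([ 0.5077, -0.332 ]), array([83.2, 56.4]), 89.9)
B (array([ 0.4898, -0.4321]), array([82.9, 56.3]), -80.7)
tag (array([ 0.4772, -0.0033]), array([137.7,  43.5]), -5.3)
stand px 2880
stand [[165.22415161132812, 165.18968200683594], [207.46554565429688, 147.0862274169922], [233.43106079101562, 207.6724395751953], [191.18966674804688, 225.77589416503906]]
board hsv [ 17 121 141] [ 16 145 132]
carrier top (array([ 0.6116, -0.1063]), array([197.4, 112.5]), 72.4)
```

Run:
```python
import cv2,numpy as np
t=cv2.imread("pics/top0.png"); s=cv2.imread("pics/scene0.png")
def g(im,x0,y0,x1,y1,f,n):
    a=cv2.resize(im[y0:y1,x0:x1],None,fx=f,fy=f,interpolation=cv2.INTER_CUBIC)
    for x in range(x0,x1,10): cv2.line(a,((x-x0)*f,0),((x-x0)*f,6 if x%50 else 14),(255,255,255),1); cv2.putText(a,str(x),((x-x0)*f,24),0,.35,(255,255,255),1) if x%20==0 else 0
    for y in range(y0,y1,10): cv2.line(a,(0,(y-y0)*f),(6,(y-y0)*f),(255,255,255),1); cv2.putText(a,str(y),(8,(y-y0)*f+4),0,.35,(255,255,255),1)
    a=np.clip(a*1.5,0,255).astype(np.uint8); cv2.imwrite(f"pics/{n}.png",a)
g(t,360,205,460,275,8,"z1")
g(t,160,140,245,232,6,"z2")
g(t,80,210,180,280,7,"z3")
g(t,255,160,355,235,7,"z4")
```

```text
(no output)
```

View pics/z1.png

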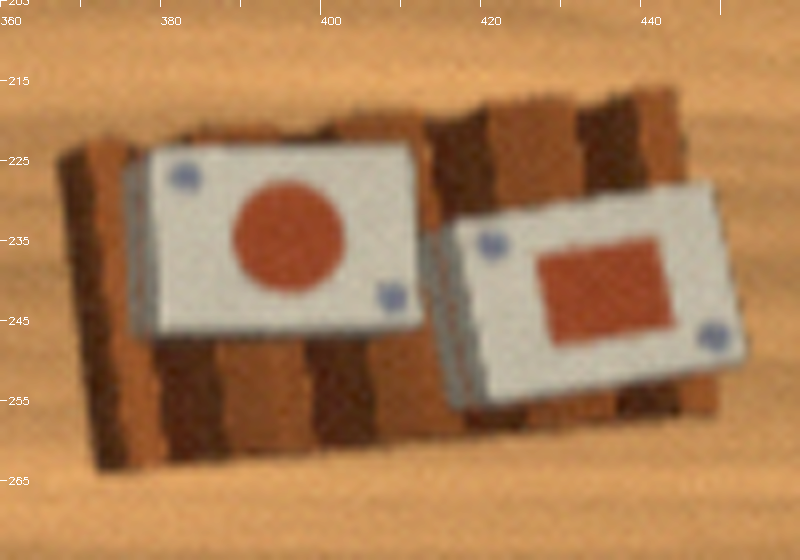

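View pics/z2.png

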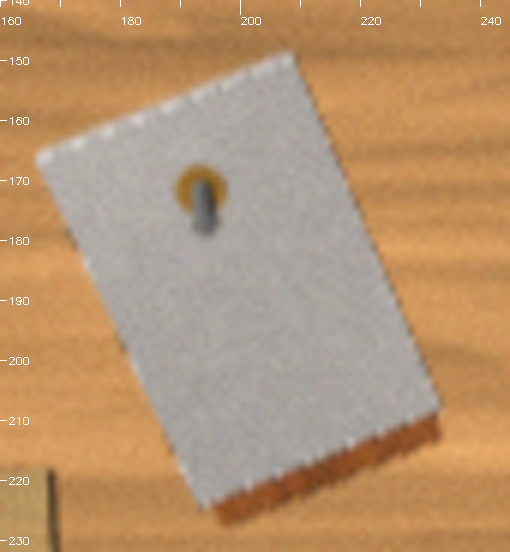

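View pics/z3.png

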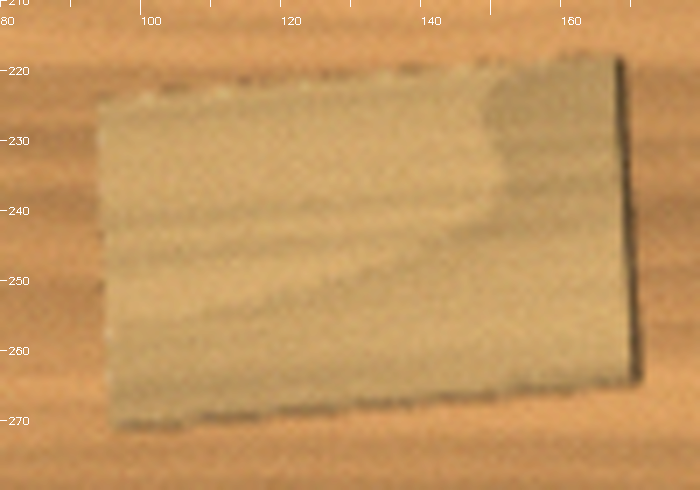

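View pics/z4.png

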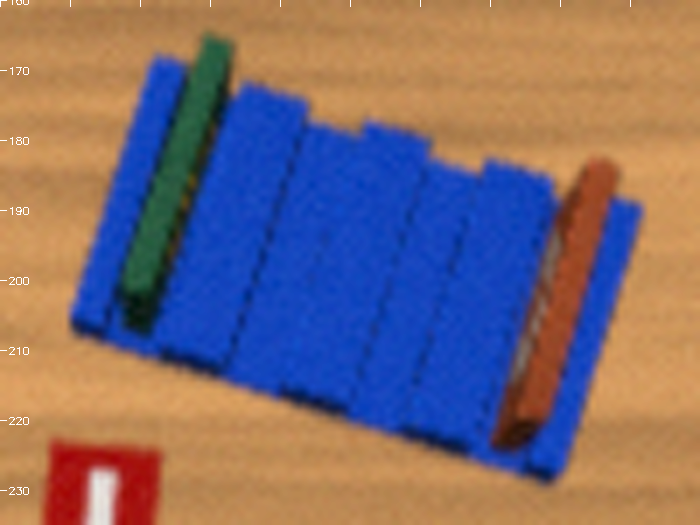

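```bash
cat > g.py <<'E'
import cv2,numpy as np
def g(im,x0,y0,x1,y1,f,n,gain=1.5):
    a=cv2.resize(im[y0:y1,x0:x1],None,fx=f,fy=f,interpolation=cv2.INTER_CUBIC)
    a=np.clip(a*gain,0,255).astype(np.uint8)
    for x in range(x0-x0%10+10,x1,10): cv2.line(a,((x-x0)*f,0),((x-x0)*f,6),(255,255,255),1); cv2.putText(a,str(x),((x-x0)*f,18),0,.35,(255,255,255),1)
    for y in range(y0-y0%10+10,y1,10): cv2.line(a,(0,(y-y0)*f),(6,(y-y0)*f),(255,255,255),1); cv2.putText(a,str(y),(8,(y-y0)*f+4),0,.35,(255,255,255),1)
    cv2.imwrite(f"pics/{n}.png",a)
E
python3 - <<'E'
from g import *
s=cv2.imread("pics/scene0.png")
g(s,80,265,210,385,5,"s1",1.1)
g(s,215,200,330,310,5,"s2",1.1)
g(s,295,155,380,225,8,"s3",1.1)
E
```

```text
(no output)
```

View pics/s1.png

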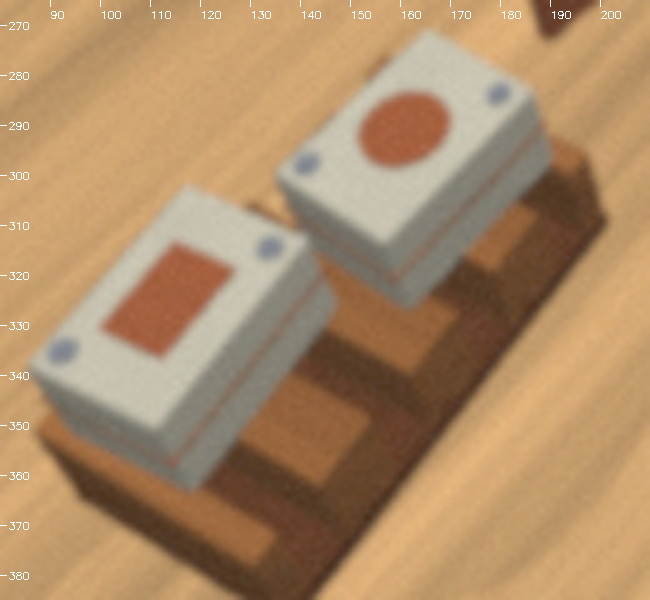

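View pics/s2.png

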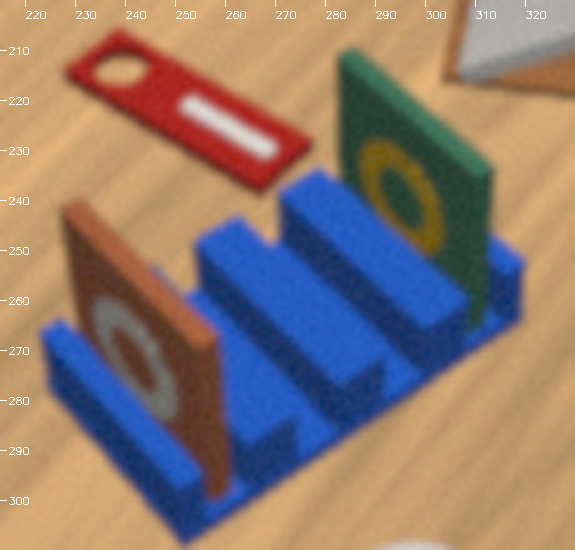

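View pics/s3.png

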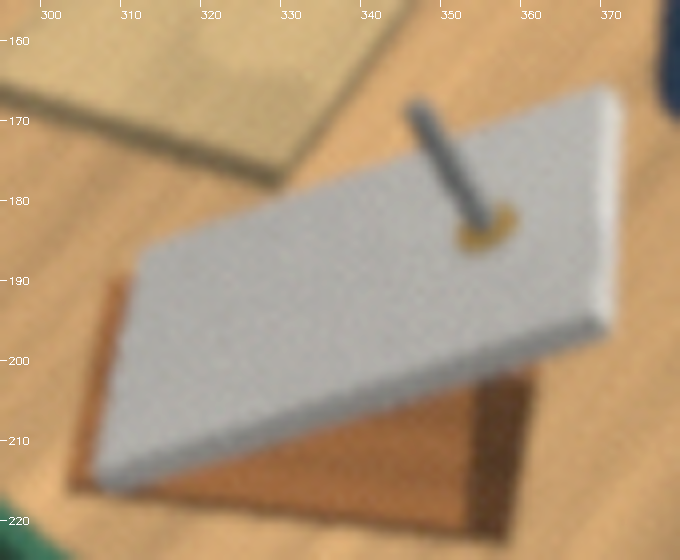

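Run:
```python
from h import *
ct=r.get_calibration("top"); cs=r.get_calibration("scene")
print("cam", [np.round(-np.array(c["R"]).T@np.array(c["t"]),3) for c in (ct,cs)])
P={"A":((396.2,234.6),(161,290.8)),"B":((435.9,241.5),(113.6,325)),
"t2far":((340.7,183.3),(257,268)),"t2near":((329,219),(229.4,241)),
"t4far":((286,166),(313,234)),"t4near":((274.6,204.6),(284.6,210.6)),
"pegbase":((193,171.5),(355,183.5)),"pegtip":((194.3,177.5),(346.3,169)),
"tageye":((267+(-1),266.5),(239,213.5))}
for k,(a,b) in P.items():
    X,e=tri([(ct,a),(cs,b)]); print(k,np.round(X,4),np.round(e,4))
b=onz(ct,[(94,224.5),(168,218),(170.5,264.5),(96,271)],.015); print(np.round(b,4),b.mean(0))
# stand face corners
for n,z,uv in(("top",.11,[(165.5,166),(208,149)]),("low",.016,[(194,225),(233,208)])): print(n,np.round(onz(ct,uv,z),4))
# rack top corners  (z=.055)
print(np.round(onz(ct,[(360+60/8,205+150/8),(360+675/8,205+88/8),(360+715/8,205+415/8),(360+100/8,205+468/8)],.055),4))
```

```text
cam [array([ 0.39 , -0.026,  1.356]), array([ 0.955, -0.577,  0.742])]
A [ 0.5057 -0.3338  0.1076] [0.0003 0.0003]
B [ 0.488  -0.4341  0.1074] [0.0001 0.0001]
t2far [ 0.6363 -0.1935  0.1198] [0.0006 0.0006]
t2near [ 0.5432 -0.1635  0.1175] [0.0024 0.0024]
t4far [ 0.6828 -0.0526  0.1202] [0.0007 0.0007]
t4near [ 0.5853 -0.0212  0.115 ] [0.0036 0.0036]
pegbase [0.673  0.1902 0.0911] [0.002 0.002]
pegtip [0.6479 0.1792 0.1348] [0.0016 0.0016]
tageye [ 0.4279 -0.      0.0086] [0.0004 0.0004]
[[0.5433 0.4731 0.015 ]
 [0.5611 0.2702 0.015 ]
 [0.4338 0.2596 0.015 ]
 [0.4165 0.4611 0.015 ]] [0.48867148 0.36597831 0.015     ]
top [[0.6852 0.2599 0.11  ]
 [0.7305 0.1503 0.11  ]]
low [[0.5415 0.198  0.016 ]
 [0.5885 0.0915 0.016 ]]
[[ 0.5398 -0.2711  0.055 ]
 [ 0.5603 -0.4771  0.055 ]
 [ 0.4515 -0.4848  0.055 ]
 [ 0.4344 -0.2813  0.055 ]]
```

```bash
python3 -c "
from h import *
st(); plan([.507,-.333,.17],down(0))"
```

```text
t 0.15 p [ 0.2075 -0.589   0.2381] yawx -70.6 z [-0.001  0.001 -1.   ] F [ 0.8 -0.   0.6] op 0.999 q [ 1.27  0.69 -0.19  1.57  0.16  0.9  -0.22]
[-17.7, -45.9, 8.5] [-0.0, 0.0, -0.154]
[-10.5, -48.1, 8.5] [-0.0, 0.0, -0.154]
[-3.0, -49.2, 8.5] [-0.0, 0.0, -0.154]
[4.6, -49.0, 8.5] [-0.0, 0.0, -0.154]
[12.1, -47.8, 8.5] [-0.0, 0.0, -0.154]
[19.3, -45.3, 8.5] [-0.0, 0.0, -0.154]
[26.0, -41.8, 8.5] [-0.0, 0.0, -0.154]
[32.1, -37.4, 8.5] [-0.0, 0.0, -0.154]
```

Call:
play_rows(increments=[[1, -18, -46, 8, 0, 0, -0.154], [1, -10, -48, 8, 0, 0, -0.154], [1, -3, -49, 8, 0, 0, -0.154], [1, 5, -49, 8, 0, 0, -0.154], [1, 12, -48, 8, 0, 0, -0.154], [1, 19, -45, 8, 0, 0, -0.154], [1, 26, -42, 8, 0, 0, -0.154], [1, 32, -37, 8, 0, 0, -0.154]], grip_force=30)

```text
clock: 1.15
tool_pos: [0.5067, -0.3276, 0.1696]
eef_rot: [1.0, 0.014, -0.002, 0.001]
contact_force: [0.4, 0.2, -0.2]
opening: 0.996
```

```bash
python3 -c "
from h import *
st(); plan([.507,-.333,.17],down(0))
im=r.snapshot('top'); cv2.imwrite('pics/top1.png',im[:,:,::-1])
c=r.get_calibration('wrist'); im=r.snapshot('wrist'); cv2.imwrite('pics/w1.png',im[:,:,::-1])
print(c)
"
```

```text
t 1.15 p [ 0.5067 -0.3276  0.1696] yawx 1.6 z [-0.005 -0.002 -1.   ] F [ 0.4  0.2 -0.2] op 0.996 q [ 0.76  0.78 -0.47  1.69  0.47  0.79  0.1 ]
[0.0, 0.7, -0.1] [0.0, 0.001, 0.004]
[0.0, 0.7, -0.1] [0.0, 0.001, 0.004]
[0.0, 0.7, -0.1] [0.0, 0.001, 0.004]
[0.0, 0.7, -0.1] [0.0, 0.001, 0.004]
[0.0, 0.7, -0.1] [0.0, 0.001, 0.004]
[0.0, 0.7, -0.1] [0.0, 0.001, 0.004]
[0.0, 0.7, -0.1] [0.0, 0.001, 0.004]
[0.0, 0.7, -0.1] [0.0, 0.001, 0.004]
{'fx': 307.93176119779224, 'fy': 307.93176119779224, 'cx': 279.93590704745054, 'cy': 209.1840167653955, 'R': array([[ 0.99904233,  0.04368715,  0.00242083],
       [ 0.04089644, -0.9520288 ,  0.30326331],
       [ 0.01555341, -0.30287388, -0.95290372]]), 't': array([-0.49906891, -0.34530348,  0.22087795])}
```

View pics/w1.png

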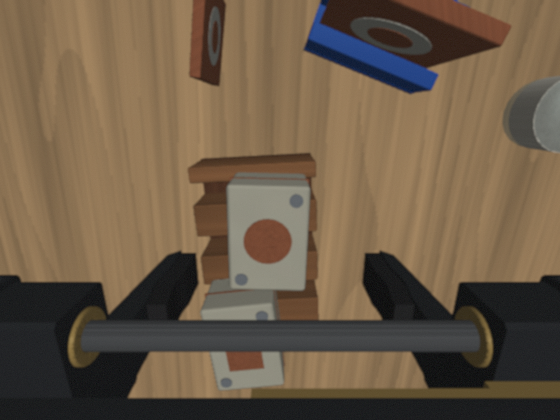

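```bash
python3 -c "
from h import *
c=r.get_calibration('wrist')
o=np.array([(228,180),(309,180),(306,290),(230,287),(267.5,241)])
print(np.round(onz(c,o,.105),4)); plan([.507,-.333,.07],down(0))
ct=r.get_calibration('top')
print(tri([(ct,(396.2,234.6)),(c,(267.5,241))]))
"
```

```text
[[ 0.4733 -0.2895  0.105 ]
 [ 0.5299 -0.2874  0.105 ]
 [ 0.5333 -0.3756  0.105 ]
 [ 0.4735 -0.3751  0.105 ]
 [ 0.502  -0.3348  0.105 ]]
[-0.5, 1.4, 12.4] [-0.0, 0.0, 0.004]
[-0.5, 1.4, 12.4] [-0.0, 0.0, 0.004]
[-0.5, 1.4, 12.4] [-0.0, 0.0, 0.004]
[-0.5, 1.4, 12.4] [-0.0, 0.0, 0.004]
[-0.5, 1.4, 12.4] [-0.0, 0.0, 0.004]
[-0.5, 1.4, 12.4] [-0.0, 0.0, 0.004]
[-0.5, 1.4, 12.4] [-0.0, 0.0, 0.004]
[-0.5, 1.4, 12.4] [-0.0, 0.0, 0.004]
(array([ 0.50359312, -0.33023676,  0.11759906]), [0.0015097438134736847, 0.001509743813473405])
```

Call:
play_rows(increments=[[1, -2, 3, 0, 0, 0, 0.01], [1, -2, 2, 10, 0, 0, 0.01], [1, -1, 2, 15, 0, 0, 0.01], [1, -1, 2, 18, 0, 0, 0], [1, 0, 2, 18, 0, 0, 0], [1, 0, 0, 16, 0, 0, 0], [1, 0, 0, 14, 0, 0, 0], [1, 0, 0, 9, 0, 0, 0]])

```text
clock: 2.25
tool_pos: [0.4996, -0.3375, 0.061]
eef_rot: [1.0, -0.003, -0.003, -0.001]
contact_force: [0.7, -0.7, 0.5]
opening: 1.0
```

```bash
python3 -c "
from h import *
st(); plan([.505,-.333,.07],down(0),n=1)"
```

```text
t 2.25 p [ 0.4996 -0.3375  0.061 ] yawx -0.3 z [-0.006  0.002 -1.   ] F [ 0.7 -0.7  0.5] op 1.000 q [ 0.72  0.93 -0.37  1.74  0.56  0.58  0.01]
[5.3, -4.5, -9.0] [-0.002, 0.006, -0.005]
```

Call:
play_rows(increments=[[1, 3, -3, -5, 0, 0, 0], [1, 2, -1, -3, 0, 0, 0], [1, 0, 0, 0, 0, 0, 0], [0, 0, 0, 0, 0, 0, 0], [0, 0, 0, 0, 0, 0, 0], [0, 0, 0, 0, 0, 0, 0], [0, 0, 0, 0, 0, 0, 0], [0, 0, 0, 0, 0, 0, 0]])

```text
clock: 3.25
tool_pos: [0.5053, -0.3332, 0.0708]
eef_rot: [1.0, -0.002, -0.003, -0.001]
contact_force: [0.1, 0.9, -0.2]
opening: 0.68
```

```bash
python3 -c "
from h import *
st(); plan([.4845,.4138,.20],down(np.radians(5)),n=16)"
```

```text
t 3.25 p [ 0.5053 -0.3332  0.0708] yawx -0.3 z [-0.005  0.001 -1.   ] F [ 0.1  0.9 -0.2] op 0.680 q [ 0.72  0.92 -0.38  1.73  0.55  0.6   0.01]
[-1.6, -46.7, -8.0] [-0.0, 0.0, -0.006]
[-1.3, -46.7, -8.0] [-0.0, 0.0, -0.006]
[-1.0, -46.7, -8.0] [-0.0, 0.0, -0.006]
[-0.8, -46.7, -8.0] [-0.0, 0.0, -0.006]
[-0.5, -46.7, -8.0] [-0.0, 0.0, -0.006]
[-0.2, -46.7, -8.0] [-0.0, 0.0, -0.006]
[0.1, -46.7, -8.0] [-0.0, 0.0, -0.006]
[0.3, -46.7, -8.0] [-0.0, 0.0, -0.006]
[0.6, -46.7, -8.0] [-0.0, 0.0, -0.006]
[0.9, -46.7, -8.1] [-0.0, 0.0, -0.006]
[1.1, -46.7, -8.1] [-0.0, 0.0, -0.006]
[1.4, -46.7, -8.1] [-0.0, 0.0, -0.006]
[1.7, -46.7, -8.1] [-0.0, 0.0, -0.006]
[2.0, -46.7, -8.1] [-0.0, 0.0, -0.006]
[2.2, -46.7, -8.1] [-0.0, 0.0, -0.006]
[2.5, -46.6, -8.1] [-0.0, 0.0, -0.006]
```

Call:
play_rows(increments=[[0, 0, 0, -20, 0, 0, 0], [0, 0, 0, -40, 0, 0, 0], [0, 0, -10, -45, 0, 0, 0], [0, 0, -40, -30, 0, 0, 0], [0, 0, -50, 0, 0, 0, -0.01], [0, 0, -50, 0, 0, 0, -0.01], [0, 0, -50, 0, 0, 0, -0.01], [0, 0, -50, 0, 0, 0, -0.01]])

```text
clock: 4.25
tool_pos: [0.5015, -0.0818, 0.2045]
eef_rot: [1.0, 0.012, -0.006, -0.002]
contact_force: [0.6, 0.8, -4.6]
opening: 0.679
```

```bash
python3 -c "
from h import *
st(); plan([.4845,.4138,.18],down(np.radians(5)),n=10)"
```

```text
t 4.25 p [ 0.5015 -0.0818  0.2045] yawx 1.4 z [-0.013  0.004 -1.   ] F [ 0.6  0.8 -4.6] op 0.679 q [ 0.36  0.62 -0.47  1.93  0.41  0.7  -0.33]
[-0.5, -49.6, 2.7] [-0.0, 0.001, -0.006]
[-0.1, -49.6, 2.6] [-0.0, 0.001, -0.006]
[0.2, -49.6, 2.6] [-0.0, 0.001, -0.006]
[0.5, -49.6, 2.6] [-0.0, 0.001, -0.006]
[0.8, -49.6, 2.6] [-0.0, 0.001, -0.006]
[1.1, -49.6, 2.5] [-0.0, 0.001, -0.006]
[1.4, -49.6, 2.5] [-0.0, 0.001, -0.006]
[1.7, -49.6, 2.5] [-0.0, 0.001, -0.006]
[2.0, -49.5, 2.5] [-0.0, 0.001, -0.006]
[2.3, -49.5, 2.5] [-0.0, 0.001, -0.006]
```

Call:
play_rows(increments=[[0, 0, -50, 3, 0, 0.002, -0.008], [0, 0, -55, 3, 0, 0.002, -0.008], [0, 0, -56, 3, 0, 0.002, -0.008], [0, 0, -56, 3, 0, 0.002, -0.008], [0, 1, -56, 3, 0, 0.002, -0.008], [0, 1, -56, 3, 0, 0.001, -0.008], [0, 2, -56, 3, 0, 0.001, -0.008], [0, 2, -50, 3, 0, 0.001, -0.008]])

```text
clock: 5.25
tool_pos: [0.4803, 0.3646, 0.1764]
eef_rot: [0.999, 0.045, -0.003, -0.0]
contact_force: [1.3, -0.8, -4.7]
opening: 0.681
```

```bash
python3 -c "
from h import *
st(); plan([.4845,.4138,.06],down(np.radians(5)),n=1)"
```

```text
t 5.25 p [0.4803 0.3646 0.1764] yawx 5.1 z [-0.006  0.001 -1.   ] F [ 1.3 -0.8 -4.7] op 0.681 q [-0.5   0.76 -0.39  1.68  0.38  0.78 -0.98]
[9.3, -48.5, 116.4] [-0.001, 0.006, 0.002]
```

Call:
play_rows(increments=[[0, 1, -25, 5, 0, 0, 0], [0, 3, -10, 20, 0, 0.002, 0], [0, 2, -3, 25, 0, 0.002, 0], [0, 1, 0, 25, 0, 0, 0], [0, 1, 0, 20, 0, 0, 0], [0, 0, 0, 10, 0, 0, 0], [0, 0, 0, 5, 0, 0, 0], [0, 0, 0, 0, 0, 0, 0]])

```text
clock: 6.25
tool_pos: [0.4814, 0.4028, 0.0548]
eef_rot: [0.999, 0.046, -0.004, 0.002]
contact_force: [-0.6, 0.5, -3.8]
opening: 0.675
```

```bash
python3 -c "
from h import *
st(); plan([.4845,.4138,.031],down(np.radians(5)),n=1)"
```

```text
t 6.25 p [0.4814 0.4028 0.0548] yawx 5.3 z [-0.008 -0.005 -1.   ] F [-0.6  0.5 -3.8] op 0.675 q [-0.6   0.95 -0.31  1.66  0.45  0.61 -1.07]
[4.3, -10.8, 23.8] [0.004, 0.009, 0.005]
```

Call:
play_rows(increments=[[0, 2, -5, 3, 0.002, 0.004, 0], [0, 2, -4, 5, 0.002, 0.004, 0], [0, 0, -2, 5, 0, 0, 0], [0, 0, 0, 4, 0, 0, 0], [0, 0, 0, 3, 0, 0, 0], [0, 0, 0, 2, 0, 0, 0], [0, 0, 0, 1, 0, 0, 0], [0, 0, 0, 0, 0, 0, 0]])

```text
clock: 7.25
tool_pos: [0.4855, 0.4163, 0.0322]
eef_rot: [0.999, 0.046, 0.001, -0.001]
contact_force: [-0.1, 0.0, -4.4]
opening: 0.677
```

```bash
python3 -c "
from h import *
st(); plan([.4845,.4138,.031],down(np.radians(5)),n=1)"
```

```text
t 7.25 p [0.4855 0.4163 0.0322] yawx 5.3 z [ 0.002  0.003 -1.   ] F [-0.1  0.  -4.4] op 0.677 q [-0.62  0.99 -0.3   1.64  0.47  0.57 -1.09]
[-1.2, 2.4, 1.2] [-0.003, -0.003, 0.005]
```

Call:
play_rows(increments=[[0, 0, 1, 1, 0, 0, 0], [0, 0, 1, 1, 0, 0, 0], [0, 0, 0, 0, 0, 0, 0], [1, 0, 0, 0, 0, 0, 0], [1, 0, 0, 0, 0, 0, 0], [1, 0, 0, -10, 0, 0, 0], [1, 0, 0, -40, 0, 0, 0], [1, 0, 5, -60, 0, 0, 0]])

```text
clock: 8.25
tool_pos: [0.4849, 0.4086, 0.1417]
eef_rot: [0.999, 0.047, -0.0, -0.0]
contact_force: [-0.6, -0.2, 1.0]
opening: 1.002
```

```bash
python3 -c "
from h import *
st(); plan([.490,-.433,.19],down(np.radians(9.3)),n=16)"
```

```text
t 8.25 p [0.4849 0.4086 0.1417] yawx 5.4 z [-0.     0.001 -1.   ] F [-0.6 -0.2  1. ] op 1.002 q [-0.57  0.84 -0.37  1.62  0.4   0.76 -1.03]
[-4.6, 52.4, -3.1] [-0.0, 0.0, -0.004]
[-4.8, 52.4, -3.1] [-0.0, 0.0, -0.004]
[-5.0, 52.4, -3.1] [-0.0, 0.0, -0.004]
[-5.3, 52.3, -3.0] [-0.0, 0.0, -0.004]
[-5.5, 52.3, -3.0] [-0.0, 0.0, -0.004]
[-5.7, 52.3, -3.0] [-0.0, 0.0, -0.004]
[-5.9, 52.3, -3.0] [-0.0, 0.0, -0.004]
[-6.2, 52.2, -3.0] [-0.0, 0.0, -0.004]
[-6.4, 52.2, -3.0] [-0.0, 0.0, -0.004]
[-6.6, 52.2, -3.0] [-0.0, 0.0, -0.004]
[-6.8, 52.1, -3.0] [-0.0, 0.0, -0.004]
[-7.1, 52.1, -3.0] [-0.0, 0.0, -0.004]
[-7.3, 52.1, -3.0] [-0.0, 0.0, -0.004]
[-7.5, 52.1, -3.0] [-0.0, 0.0, -0.004]
[-7.7, 52.0, -3.0] [-0.0, 0.0, -0.004]
[-8.0, 52.0, -3.0] [-0.0, 0.0, -0.004]
```

Call:
play_rows(increments=[[1, -5, 40, -30, 0, 0, -0.004], [1, -5, 55, -15, 0, 0, -0.004], [1, -5, 57, 0, 0, 0, -0.004], [1, -5, 57, 0, 0, 0, -0.004], [1, -5, 57, 0, 0, 0, -0.004], [1, -6, 57, 0, 0, 0, -0.004], [1, -6, 57, 0, 0, 0, -0.004], [1, -6, 57, 0, 0, 0, -0.004]])

```text
clock: 9.25
tool_pos: [0.4964, -0.0342, 0.1964]
eef_rot: [0.998, 0.068, 0.012, -0.007]
contact_force: [0.1, 1.0, -0.3]
opening: 0.999
```

```bash
python3 -c "
from h import *
st(); plan([.490,-.433,.18],down(np.radians(9.3)),n=8)"
```

```text
t 9.25 p [ 0.4964 -0.0342  0.1964] yawx 7.7 z [ 0.024  0.015 -1.   ] F [ 0.1  1.  -0.3] op 0.999 q [ 0.29  0.62 -0.48  2.    0.47  0.61 -0.36]
[-7.6, 49.3, 1.3] [-0.001, -0.003, -0.003]
[-7.7, 49.3, 1.4] [-0.001, -0.003, -0.003]
[-7.9, 49.2, 1.5] [-0.001, -0.003, -0.003]
[-8.0, 49.2, 1.6] [-0.001, -0.003, -0.003]
[-8.2, 49.2, 1.7] [-0.001, -0.003, -0.003]
[-8.4, 49.2, 1.8] [-0.001, -0.003, -0.003]
[-8.5, 49.1, 1.9] [-0.001, -0.003, -0.003]
[-8.7, 49.1, 1.9] [-0.001, -0.003, -0.003]
```

Call:
play_rows(increments=[[1, -8, 49, 1, -0.001, -0.004, -0.003], [1, -8, 49, 1, -0.001, -0.004, -0.003], [1, -8, 49, 1, -0.001, -0.003, -0.003], [1, -8, 49, 2, -0.001, -0.003, -0.003], [1, -8, 49, 2, -0.001, -0.003, -0.003], [1, -8, 49, 2, -0.001, -0.003, -0.003], [1, -8, 47, 2, 0, 0, -0.003], [1, -8, 35, 2, 0, 0, -0.003]])

```text
clock: 10.25
tool_pos: [0.4874, -0.4329, 0.1878]
eef_rot: [0.997, 0.077, 0.008, 0.001]
contact_force: [0.6, 0.2, -0.2]
opening: 1.0
```

```bash
python3 -c "
from h import *
c=r.get_calibration('wrist'); im=r.snapshot('wrist'); cv2.imwrite('pics/w2.png',im[:,:,::-1])
im=r.snapshot('top'); cv2.imwrite('pics/top2.png',im[:,:,::-1])
np.save('pics/w2c.npy',c,allow_pickle=True)
st(); plan([.490,-.433,.07],down(np.radians(9.3)),n=1)"
```

```text
t 10.35 p [ 0.4856 -0.4363  0.1871] yawx 8.5 z [ 0.014 -0.004 -1.   ] F [-0.3 -0.6  0.5] op 1.002 q [ 0.95  0.82 -0.55  1.53  0.5   0.92  0.39]
[3.3, -3.4, 117.2] [0.006, -0.013, -0.013]
```

View pics/w2.png

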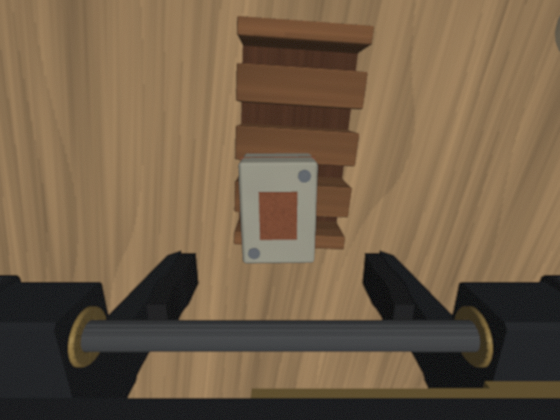

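View pics/top2.png

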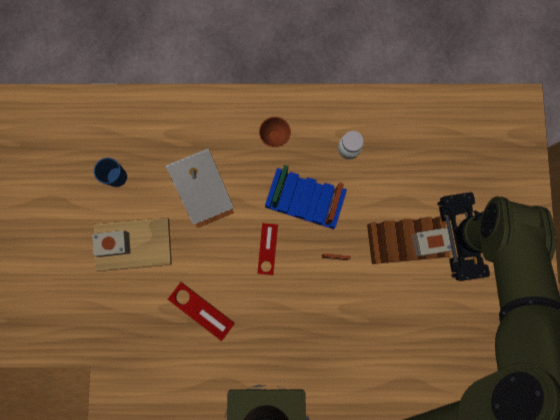

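```bash
python3 -c "
from h import *
c=np.load('pics/w2c.npy',allow_pickle=True).item()
print(np.round(onz(c,[(278,216),(241,160),(316,160),(314,262),(243,262)],.105),4))
print(np.round(onz(c,[(238,28),(372,36),(236,70),(365,76),(236,133),(357,137),(347,190),(344,240)],.055),4))
im=r.snapshot('top'); np.save('pics/top2.npy',im)
ct=r.get_calibration('top')
hsv=cv2.cvtColor(im,cv2.COLOR_RGB2HSV); H,S,V=cv2.split(hsv)
w=((S<70)&(V>110)).astype(np.uint8); q=np.zeros_like(w); q[220:265,85:135]=w[220:265,85:135]
print(rect(cv2.morphologyEx(q,cv2.MORPH_CLOSE,np.ones((9,9))),ct,.065))
"
```

```text
[[ 0.4873 -0.4329  0.105 ]
 [ 0.4533 -0.3935  0.105 ]
 [ 0.5085 -0.3849  0.105 ]
 [ 0.5232 -0.4686  0.105 ]
 [ 0.4648 -0.4773  0.105 ]]
[[ 0.4344 -0.2977  0.055 ]
 [ 0.542  -0.2862  0.055 ]
 [ 0.4363 -0.3286  0.055 ]
 [ 0.5436 -0.3162  0.055 ]
 [ 0.442  -0.3792  0.055 ]
 [ 0.5486 -0.3661  0.055 ]
 [ 0.5506 -0.415   0.055 ]
 [ 0.559  -0.4654  0.055 ]]
(array([0.4897, 0.4152]), array([81.2, 57. ]), -83.2)
```

Call:
play_rows(increments=[[1, 2, -2, 10, 0.003, -0.006, -0.006], [1, 1, -1, 20, 0.003, -0.006, -0.006], [1, 0, 0, 25, 0, 0, 0], [1, 0, 0, 22, 0, 0, 0], [1, 0, 0, 15, 0, 0, 0], [1, 0, 0, 10, 0, 0, 0], [1, 0, 0, 5, 0, 0, 0], [1, 0, 0, 0, 0, 0, 0]])

```text
clock: 11.4
tool_pos: [0.4929, -0.419, 0.0739]
eef_rot: [0.996, 0.089, 0.0, -0.004]
contact_force: [0.6, 0.0, -0.1]
opening: 0.998
```

```bash
python3 -c "
from h import *
st(); plan([.489,-.433,.07],down(np.radians(9.3)),n=1)"
```

```text
t 11.40 p [ 0.4929 -0.419   0.0739] yawx 10.3 z [-0.     0.008 -1.   ] F [ 0.6  0.  -0.1] op 0.998 q [ 0.89  0.97 -0.48  1.59  0.59  0.73  0.31]
[-6.4, 13.2, 3.8] [-0.008, -0.001, 0.017]
```

Call:
play_rows(increments=[[1, -4, 6, 2, -0.004, 0, 0.008], [1, -2, 5, 1, -0.003, 0, 0.006], [1, 0, 2, 0, 0, 0, 0], [0, 0, 0, 0, 0, 0, 0], [0, 0, 0, 0, 0, 0, 0], [0, 0, 0, 0, 0, 0, 0], [0, 0, 0, 0, 0, 0, 0], [0, 0, 0, 0, 0, 0, 0]])

```text
clock: 12.4
tool_pos: [0.4888, -0.4355, 0.0725]
eef_rot: [0.997, 0.081, 0.001, 0.001]
contact_force: [0.5, -0.8, 1.0]
opening: 0.677
```

```bash
python3 -c "
from h import *
st()"
```

```text
t 12.40 p [ 0.4888 -0.4355  0.0725] yawx 9.3 z [ 0.002 -0.002 -1.   ] F [ 0.5 -0.8  1. ] op 0.677 q [ 0.9   0.97 -0.47  1.58  0.6   0.74  0.32]
```

Call:
play_rows(increments=[[0, 0, 0, -20, 0, 0, 0], [0, 0, 0, -40, 0, 0, 0], [0, 0, -10, -45, 0, 0, 0], [0, 4, -40, -30, 0, 0, 0], [0, 6, -53, 0, 0, 0, 0.01], [0, 6, -55, 0, 0, 0, 0.01], [0, 6, -55, 0, 0, 0, 0.01], [0, 6, -55, 0, 0, 0, 0.01]])

```text
clock: 13.4
tool_pos: [0.4769, -0.1619, 0.2169]
eef_rot: [0.998, 0.057, 0.004, 0.002]
contact_force: [1.1, 0.7, -3.8]
opening: 0.676
```

```bash
python3 -c "
from h import *
st(); plan([.4929,.3155,.18],down(np.radians(5)),n=9)"
```

```text
t 13.40 p [ 0.4769 -0.1619  0.2169] yawx 6.5 z [ 0.009 -0.003 -1.   ] F [ 1.1  0.7 -3.8] op 0.676 q [ 0.57  0.6  -0.53  1.95  0.46  0.7  -0.13]
[7.7, -52.5, 4.0] [0.0, -0.001, 0.003]
[7.6, -52.5, 4.0] [0.0, -0.001, 0.003]
[7.4, -52.6, 4.0] [0.0, -0.001, 0.003]
[7.3, -52.6, 4.0] [0.0, -0.001, 0.003]
[7.1, -52.6, 4.0] [0.0, -0.001, 0.003]
[7.0, -52.6, 4.0] [0.0, -0.001, 0.003]
[6.8, -52.6, 4.1] [0.0, -0.001, 0.003]
[6.7, -52.7, 4.1] [0.0, -0.001, 0.003]
[6.5, -52.7, 4.1] [0.0, -0.001, 0.003]
```

Call:
play_rows(increments=[[0, 7, -53, 2, 0, 0, 0.003], [0, 7, -56, 2, 0, 0, 0.003], [0, 7, -56, 3, 0, 0, 0.003], [0, 7, -56, 3, 0, 0, 0.003], [0, 7, -56, 3, 0, 0, 0.003], [0, 7, -56, 3, 0, 0, 0.003], [0, 7, -56, 3, 0, 0, 0.003], [0, 7, -40, 3, 0, 0, 0.003]])

```text
clock: 14.4
tool_pos: [0.4869, 0.2895, 0.2023]
eef_rot: [0.999, 0.047, 0.009, -0.0]
contact_force: [0.9, -1.1, -4.0]
opening: 0.683
```

```bash
python3 -c "
from h import *
st(); plan([.4929,.3155,.06],down(np.radians(5)),n=1)"
```

```text
t 14.40 p [0.4869 0.2895 0.2023] yawx 5.4 z [ 0.019  0.001 -1.   ] F [ 0.9 -1.1 -4. ] op 0.683 q [-0.36  0.68 -0.44  1.79  0.42  0.75 -0.93]
[5.7, -25.4, 142.4] [0.0, -0.019, 0.008]
```

Call:
play_rows(increments=[[0, 3, -12, 5, 0, -0.008, 0], [0, 3, -6, 20, 0, -0.006, 0.004], [0, 0, 0, 20, 0, 0, 0], [0, 0, 0, 20, 0, 0, 0], [0, 0, 0, 12, 0, 0, 0], [0, 0, 0, 5, 0, 0, 0], [0, 0, 0, 0, 0, 0, 0], [0, 0, 0, 0, 0, 0, 0]])

```text
clock: 15.4
tool_pos: [0.492, 0.3055, 0.1165]
eef_rot: [0.999, 0.044, 0.001, 0.001]
contact_force: [-0.4, -1.3, -3.2]
opening: 0.678
```

```bash
python3 -c "
from h import *
st(); plan([.4929,.3155,.04],down(np.radians(5)),n=1)"
```

```text
t 15.40 p [0.492  0.3055 0.1165] yawx 5.1 z [ 0.002 -0.003 -1.   ] F [-0.4 -1.3 -3.2] op 0.678 q [-0.42  0.82 -0.37  1.8   0.49  0.61 -1.  ]
[1.6, -10.1, 76.4] [0.003, -0.002, 0.001]
```

Call:
play_rows(increments=[[0, 1, -5, 0, 0, 0, 0], [0, 1, -4, 8, 0, 0, 0], [0, 0, -1, 16, 0, 0, 0], [0, 0, 0, 16, 0, 0, 0], [0, 0, 0, 14, 0, 0, 0], [0, 0, 0, 10, 0, 0, 0], [0, 0, 0, 5, 0, 0, 0], [0, 0, 0, 0, 0, 0, 0]])

```text
clock: 16.4
tool_pos: [0.4934, 0.3168, 0.0424]
eef_rot: [0.999, 0.045, 0.001, 0.001]
contact_force: [0.3, -0.2, -3.8]
opening: 0.678
```

```bash
python3 -c "
from h import *
st(); plan([.4929,.3155,.0325],down(np.radians(5)),n=1)"
```

```text
t 16.40 p [0.4934 0.3168 0.0424] yawx 5.1 z [ 0.003 -0.002 -1.   ] F [ 0.3 -0.2 -3.8] op 0.678 q [-0.48  0.94 -0.3   1.81  0.54  0.48 -1.07]
[-0.6, 1.2, 9.9] [0.003, -0.002, 0.002]
```

Call:
play_rows(increments=[[0, 0, 1, 4, 0, 0, 0], [0, 0, 0, 3, 0, 0, 0], [0, 0, 0, 2, 0, 0, 0], [0, 0, 0, 1, 0, 0, 0], [0, 0, 0, 1, 0, 0, 0], [1, 0, 0, 0, 0, 0, 0], [1, 0, 0, 0, 0, 0, 0], [1, 0, 0, -10, 0, 0, 0]])

```text
clock: 17.4
tool_pos: [0.4949, 0.317, 0.0433]
eef_rot: [0.999, 0.044, 0.003, -0.0]
contact_force: [0.4, -0.2, 0.3]
opening: 0.987
```

```bash
python3 -c "
from h import *
st()"
```

```text
t 17.40 p [0.4949 0.317  0.0433] yawx 5.1 z [ 0.006  0.    -1.   ] F [ 0.4 -0.2  0.3] op 0.987 q [-0.48  0.93 -0.3   1.81  0.55  0.48 -1.07]
```

Call:
play_rows(increments=[[1, 0, 0, -20, 0, 0, 0], [1, 0, 0, -50, 0, 0, 0], [1, 0, 0, -60, 0, 0, 0], [1, 0, 0, -50, 0, 0, -0.05], [1, 0, 0, -20, 0, 0, -0.15], [1, 0, 0, 0, 0, 0, -0.15], [1, 0, 0, 0, 0, 0, -0.1], [1, 0, 0, 0, 0, 0, 0]])

```text
clock: 18.4
tool_pos: [0.4945, 0.3178, 0.2578]
eef_rot: [0.962, 0.273, 0.008, -0.0]
contact_force: [-0.6, 0.1, -0.1]
opening: 0.999
```

```bash
python3 -c "
from h import *
c=r.get_calibration('wrist'); im=r.snapshot('wrist'); cv2.imwrite('pics/w3.png',im[:,:,::-1]); np.save('pics/w3c.npy',c,allow_pickle=True)
st(); plan([.63,-.037,.21],down(np.radians(72.4)),n=8)"
```

```text
t 18.45 p [0.4945 0.3178 0.2577] yawx 31.6 z [ 0.015  0.005 -1.   ] F [-0.9  0.1  0.3] op 0.998 q [-0.3   0.66 -0.61  1.66  0.46  0.95 -0.53]
[-8.9, 46.6, 6.0] [0.001, -0.002, -0.089]
[-13.0, 45.7, 6.0] [0.001, -0.002, -0.089]
[-17.0, 44.3, 5.9] [0.001, -0.002, -0.089]
[-20.9, 42.6, 5.9] [0.001, -0.002, -0.089]
[-24.6, 40.6, 5.9] [0.001, -0.002, -0.089]
[-28.1, 38.3, 5.9] [0.001, -0.002, -0.089]
[-31.4, 35.6, 5.9] [0.001, -0.002, -0.089]
[-34.4, 32.7, 5.9] [0.001, -0.002, -0.089]
```

View pics/w3.png

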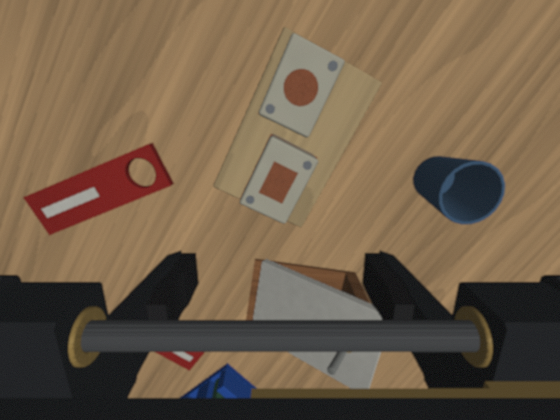

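Call:
play_rows(increments=[[1, -9, 46, 6, 0, 0, -0.089], [1, -13, 46, 6, 0, 0, -0.089], [1, -17, 44, 6, 0, 0, -0.089], [1, -21, 43, 6, 0, 0, -0.089], [1, -25, 41, 6, 0, 0, -0.089], [1, -28, 38, 6, 0, 0, -0.089], [1, -31, 35, 6, 0, 0, -0.089], [1, -30, 28, 4, 0, 0, -0.089]])

```text
clock: 19.45
tool_pos: [0.632, -0.0348, 0.2114]
eef_rot: [0.802, 0.598, 0.009, 0.002]
contact_force: [0.3, -0.1, 0.8]
opening: 1.001
```

```bash
python3 -c "
from h import *
st()
c=r.get_calibration('wrist'); im=r.snapshot('wrist'); cv2.imwrite('pics/w4.png',im[:,:,::-1]); np.save('pics/w4c.npy',c,allow_pickle=True)
im=r.snapshot('top'); np.save('pics/top3.npy',im); cv2.imwrite('pics/top3.png',im[:,:,::-1])
ct=r.get_calibration('top')
from g import g
g(cv2.imread('pics/top3.png'),80,210,180,280,7,'z5')
hsv=cv2.cvtColor(im,cv2.COLOR_RGB2HSV); H,S,V=cv2.split(hsv)
w=((S<70)&(V>110)).astype(np.uint8)
for a,b in((85,132),(132,180)):
  q=np.zeros_like(w); q[215:270,a:b]=w[215:270,a:b]
  print(rect(cv2.morphologyEx(q,cv2.MORPH_CLOSE,np.ones((9,9))),ct,.065))
st()
"
```

```text
t 19.45 p [ 0.632  -0.0348  0.2114] yawx 73.4 z [ 0.016  0.007 -1.   ] F [ 0.3 -0.1  0.8] op 1.001 q [ 0.41  0.83 -0.81  1.57  0.68  1.02  0.68]
(array([0.4776, 0.4044]), array([107.3,  78.7]), -82.9)
(array([0.4979, 0.316 ]), array([76.1, 58.7]), -84.3)
t 19.55 p [ 0.6326 -0.0402  0.2101] yawx 72.8 z [ 0.015  0.003 -1.   ] F [ 0.1  0.1 -0.6] op 1.001 q [ 0.41  0.83 -0.81  1.56  0.68  1.02  0.68]
```

View pics/w4.png

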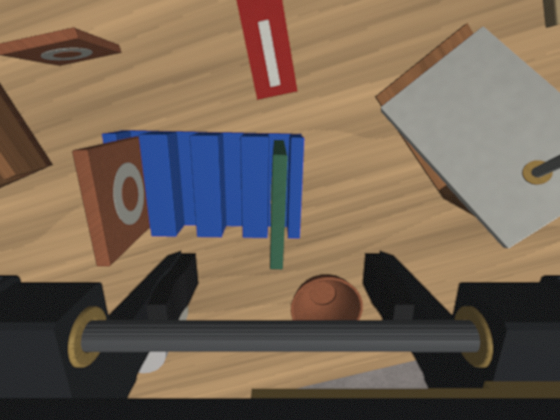

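View pics/z5.png

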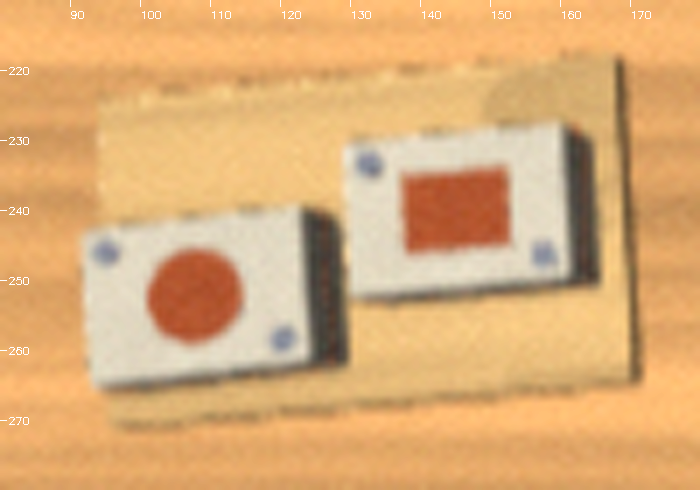

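```bash
python3 -c "
from h import *
ct=r.get_calibration('top')
f=lambda X,Y:(80+X/7,210+Y/7)
B=onz(ct,[(94,224.5),(168,218),(170.5,264.5),(96,271)],.015)[:,:2]
c0=np.array([.4887,.366]); ex=np.array([np.cos(.0873),np.sin(.0873)]); ey=np.array([-ex[1],ex[0]])
def loc(p): d=p-c0; return np.round(np.c_[d@ex,d@ey]*1000,1).tolist()
print('board',loc(B))
for n,k in(('A',[(83,234),(302,207),(312,362),(95,386),(195,302)]),('B',[(345,144),(562,124),(574,279),(353,299),(455,208)])):
  w=onz(ct,[f(*q) for q in k],.065)[:,:2]; print(n,np.round(w,4).tolist(),loc(w))
"
```

```text
board [[63.8, 101.9], [63.7, -101.7], [-64.0, -101.2], [-63.6, 101.0]]
A [[0.4875, 0.4575], [0.4976, 0.3756], [0.4396, 0.3694], [0.4307, 0.45], [0.462, 0.4142]] [[6.8, 91.3], [9.7, 8.8], [-48.7, 7.6], [-50.4, 88.8], [-22.4, 50.3]]
B [[0.5214, 0.3604], [0.5288, 0.2788], [0.4704, 0.2724], [0.463, 0.355], [0.4971, 0.318]] [[32.1, -8.4], [32.4, -90.4], [-26.4, -91.7], [-26.5, -8.7], [4.2, -48.5]]
```

```bash
python3 -c "
from g import *
g(cv2.imread('pics/w4.png'),260,125,310,275,4,'z6',1.6)
g(cv2.imread('pics/w4.png'),70,120,310,275,3,'z7',1.3)
from h import *
c=np.load('pics/w4c.npy',allow_pickle=True).item()
print(np.round(onz(c,[(279.5,154),(277,268),(304,140)],.12),4))
st()
"
```

```text
[[ 5.878e-01 -2.060e-02  1.200e-01]
 [ 6.819e-01 -5.080e-02  1.200e-01]
 [ 5.830e-01  2.000e-04  1.200e-01]]
t 19.55 p [ 0.6326 -0.0402  0.2101] yawx 72.8 z [ 0.015  0.003 -1.   ] F [ 0.1  0.1 -0.6] op 1.001 q [ 0.41  0.83 -0.81  1.56  0.68  1.02  0.68]
```

View pics/z6.png

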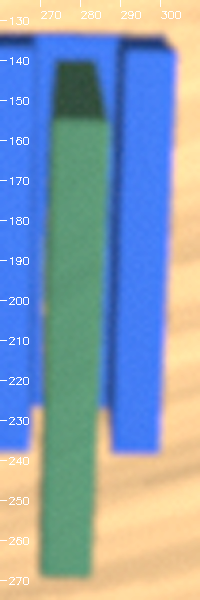

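View pics/z7.png

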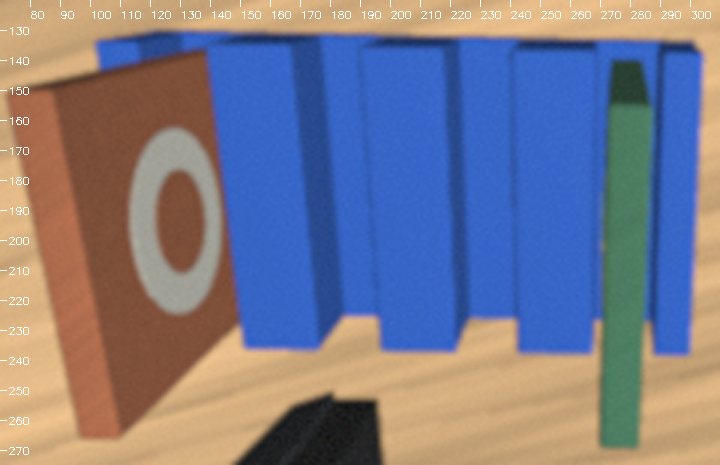

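```bash
python3 -c "
from h import *
st(); plan([.6345,-.0355,.071],down(np.radians(72.2)),n=1)
"
```

```text
t 19.55 p [ 0.6326 -0.0402  0.2101] yawx 72.8 z [ 0.015  0.003 -1.   ] F [ 0.1  0.1 -0.6] op 1.001 q [ 0.41  0.83 -0.81  1.56  0.68  1.02  0.68]
[4.0, -1.5, 139.1] [0.014, -0.008, 0.011]
```

Call:
play_rows(increments=[[0.6, 2, -1, 5, 0.008, -0.004, 0.006], [0.6, 1, 0, 20, 0.004, -0.004, 0.004], [0.6, 0, 0, 25, 0, 0, 0], [0.6, 0, 0, 25, 0, 0, 0], [0.6, 0, 0, 20, 0, 0, 0], [0.6, 0, 0, 12, 0, 0, 0], [0.6, 0, 0, 5, 0, 0, 0], [0.6, 0, 0, 0, 0, 0, 0]])

```text
clock: 20.55
tool_pos: [0.6304, -0.0276, 0.0913]
eef_rot: [0.806, 0.592, -0.0, -0.001]
contact_force: [0.8, -0.3, -0.2]
opening: 0.597
```

```bash
python3 -c "
from h import *
st(); plan([.6345,-.0355,.071],down(np.radians(72.2)),n=1)
"
```

```text
t 20.55 p [ 0.6304 -0.0276  0.0913] yawx 72.6 z [-0.003  0.002 -1.   ] F [ 0.8 -0.3 -0.2] op 0.597 q [ 0.34  0.98 -0.71  1.64  0.81  0.84  0.55]
[-6.4, 6.3, 20.2] [-0.003, -0.001, 0.007]
```

Call:
play_rows(increments=[[0.6, -3, 3, 6, 0, 0, 0.004], [0.6, -3, 3, 6, 0, 0, 0.003], [0.6, 0, 0, 5, 0, 0, 0], [0.6, 0, 0, 3, 0, 0, 0], [0.6, 0, 0, 0, 0, 0, 0], [0.6, 0, 0, 0, 0, 0, 0], [0.6, 0, 0, 0, 0, 0, 0], [0.6, 0, 0, 0, 0, 0, 0]])

```text
clock: 21.55
tool_pos: [0.636, -0.0359, 0.0718]
eef_rot: [0.809, 0.588, 0.001, -0.0]
contact_force: [-0.3, -0.1, 0.3]
opening: 0.599
```

```bash
python3 -c "
from h import *
st(); plan([.6345,-.0355,.071],down(np.radians(72.2)),n=1)
"
```

```text
t 21.55 p [ 0.636  -0.0359  0.0718] yawx 72.1 z [ 0.001  0.002 -1.   ] F [-0.3 -0.1  0.3] op 0.599 q [ 0.34  1.01 -0.69  1.63  0.83  0.82  0.55]
[-0.1, -1.5, 0.8] [0.0, -0.002, -0.002]
```

Call:
play_rows(increments=[[0, 0, 0, 0, 0, 0, 0], [0, 0, 0, 0, 0, 0, 0], [0, 0, 0, 0, 0, 0, 0], [0, 0, 0, 0, 0, 0, 0], [0, 0, 0, -10, 0, 0, 0], [0, 0, 0, -25, 0, 0, 0], [0, 0, 0, -40, 0, 0, 0], [0, 0, 0, -45, 0, 0, 0]])

```text
clock: 22.55
tool_pos: [0.6322, -0.0372, 0.1912]
eef_rot: [0.808, 0.589, -0.004, -0.003]
contact_force: [0.4, -0.7, -3.1]
opening: 0.132
```

```bash
python3 -c "
from h import *
st()
im=r.snapshot('wrist'); cv2.imwrite('pics/w5.png',im[:,:,::-1])
im=r.snapshot('top'); np.save('pics/top4.npy',im); cv2.imwrite('pics/top4.png',im[:,:,::-1])
from g import g
g(cv2.imread('pics/top4.png'),360,205,460,275,8,'z8')
"
```

```text
t 22.55 p [ 0.6322 -0.0372  0.1912] yawx 72.2 z [-0.01   0.001 -1.   ] F [ 0.4 -0.7 -3.1] op 0.132 q [ 0.39  0.86 -0.79  1.56  0.68  1.03  0.66]
```

View pics/w5.png

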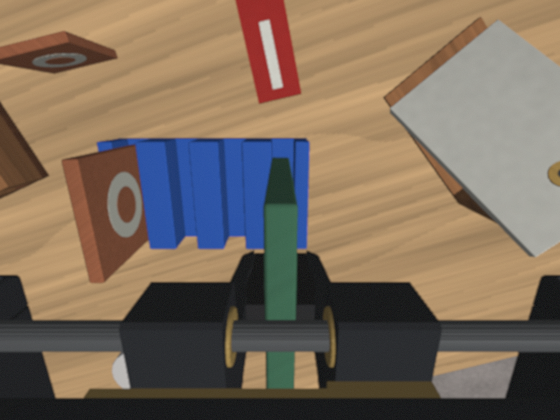

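View pics/z8.png

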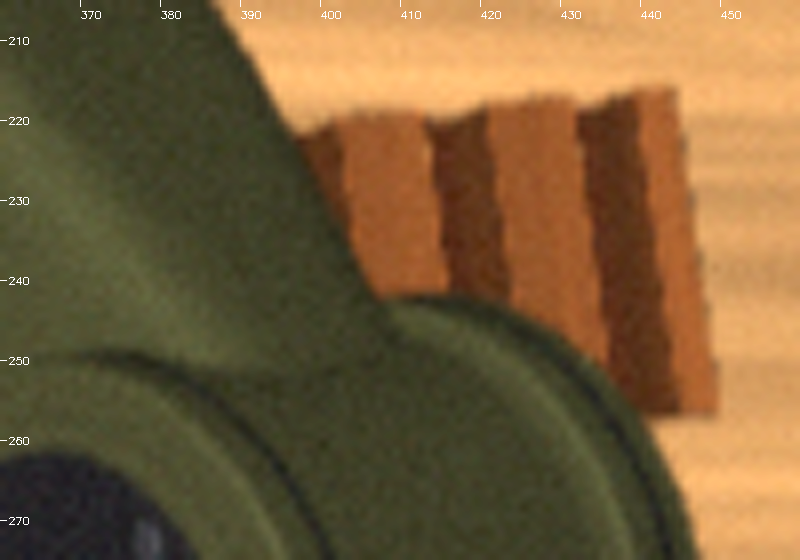

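```bash
python3 -c "
from g import *
g(cv2.imread('pics/w2.png'),225,5,385,255,4,'z9',1.4)
from h import *
c=r.get_calibration('wrist')
print(np.round(Ro.from_quat(r.get_state()['eef_rot']).inv().apply(onz(c,[(265,204),(297,204)],.239)-r.get_state()['tool_pos'])*1000,1))
"
```

```text
[[ -5.2 -48.6 -43.1]
 [  6.1 -48.6 -43.1]]
```

View pics/z9.png

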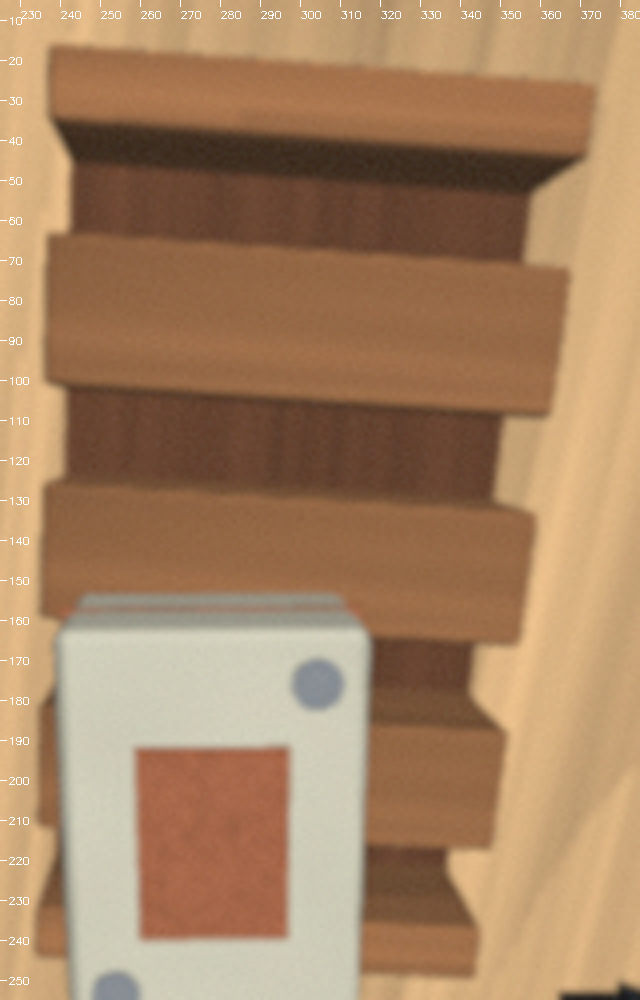

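```bash
cat > rack.py <<'E'
from h import *
c=np.load('pics/w2c.npy',allow_pickle=True).item(); ct=r.get_calibration('top')
P={'1i':[(50,120),(590,155)],'2a':[(48,233),(568,268)],'2b':[(46,380),(548,415)],'3a':[(45,483),(534,513)],'3b':[(42,615),(518,643)]}
W={k:onz(c,[(225+x/4,5+y/4) for x,y in v],.055)[:,:2] for k,v in P.items()}
s1=(W['1i']+W['2a'])/2; s2=(W['2b']+W['3a'])/2
for n,s in(('slot+.075',s1),('slot+.025',s2)):
    d=s[1]-s[0]; print(n,'ctr',np.round(s.mean(0),4),'len %.1f'%(1e3*np.linalg.norm(d)),'yaw %.2f'%np.degrees(np.arctan2(d[1],d[0])))
r45=onz(c,[(225+505/4,5+732/4),(225+492/4,5+847/4),(225+478/4,5+925/4)],.055); print(np.round(r45,4))
print('widths',[round(1e3*float(np.linalg.norm(W[a].mean(0)-W[b].mean(0))),1) for a,b in(('1i','2a'),('2b','3a'))], 's1-s2',1e3*np.linalg.norm(s1.mean(0)-s2.mean(0)))
f=lambda X,Y:(360+X/8,205+Y/8)
# top view: slot(-.075) edges far/near, slot(-.025)
T={'4b':[(577,110),(608,365)],'5a':[(638,92),(683,410)],'3b':[(430,118),(445,280)],'4a':[(487,103),(505,290)]}
Z={k:onz(ct,[f(*q) for q in v],.055)[:,:2] for k,v in T.items()}
for k,v in Z.items(): d=v[0]-v[1]; print(k,np.round(v,4).tolist(),'yaw %.1f'%np.degrees(np.arctan2(d[1],d[0])))
# heights: land corner two-view: land4 far-left corner, land5 far corners ; wrist vs top
print(tri([(ct,f(487,103)),(c,(225+505/4,5+732/4))]), tri([(ct,f(430,118)),(c,(225+518/4,5+643/4))]))
E
python3 rack.py
```

```text
slot+.075 ctr [ 0.4898 -0.3076] len 109.1 yaw 5.68
slot+.025 ctr [ 0.4943 -0.3574] len 108.3 yaw 5.34
[[ 0.5541 -0.4125  0.055 ]
 [ 0.5575 -0.4409  0.055 ]
 [ 0.5586 -0.4614  0.055 ]]
widths [21.0, 21.0] s1-s2 49.96090958087805
4b [[0.553, -0.444], [0.468, -0.4502]] yaw 4.2
5a [[0.559, -0.4647], [0.4531, -0.4743]] yaw 5.2
3b [[0.5504, -0.3948], [0.4962, -0.3975]] yaw 2.9
4a [[0.5554, -0.4141], [0.4929, -0.4173]] yaw 2.9
(array([ 0.55514576, -0.41373677,  0.05317693]), [0.0009536659592121323, 0.0009536659592122661]) (array([ 0.54792562, -0.38966269,  0.07172049]), [0.0005513104906781004, 0.000551310490678244])
```

```bash
python3 -c "
from h import *
st(); plan([.499,-.4085,.215],down(np.radians(95.4)),n=9)
"
```

```text
t 22.65 p [ 0.6359 -0.0357  0.1959] yawx 72.1 z [ 0.001  0.002 -1.   ] F [ 1.8  0.4 -1.7] op 0.132 q [ 0.39  0.86 -0.8   1.55  0.68  1.02  0.66]
[-44.1, -1.8, -2.2] [0.0, -0.0, -0.045]
[-44.0, -3.8, -2.2] [0.0, -0.0, -0.045]
[-43.7, -5.7, -2.2] [0.0, -0.0, -0.045]
[-43.4, -7.7, -2.2] [0.0, -0.0, -0.045]
[-43.1, -9.7, -2.2] [0.0, -0.0, -0.045]
[-42.6, -11.6, -2.2] [0.0, -0.0, -0.045]
[-42.0, -13.5, -2.2] [0.0, -0.0, -0.045]
[-41.4, -15.4, -2.1] [0.0, -0.0, -0.045]
[-40.6, -17.2, -2.1] [0.0, -0.0, -0.045]
```

Call:
play_rows(increments=[[0, -25, -2, -12, 0, 0, -0.045], [0, -44, -4, -10, 0, 0, -0.045], [0, -44, -6, -2, 0, 0, -0.045], [0, -44, -8, 0, 0, 0, -0.045], [0, -44, -10, 0, 0, 0, -0.045], [0, -44, -12, 0, 0, 0, -0.045], [0, -44, -14, 0, 0, 0, -0.045], [0, -44, -15, 0, 0, 0, -0.045]])

```text
clock: 23.65
tool_pos: [0.5134, -0.3619, 0.214]
eef_rot: [0.681, 0.732, -0.001, -0.005]
contact_force: [-0.1, 0.1, -2.8]
opening: 0.134
```

```bash
python3 -c "
from h import *
st(); plan([.499,-.4085,.2],down(np.radians(95.4)),n=4)
"
```

```text
t 23.65 p [ 0.5134 -0.3619  0.214 ] yawx 94.1 z [-0.009  0.006 -1.   ] F [-0.1  0.1 -2.8] op 0.134 q [ 1.01  0.88 -0.94  1.55  0.75  1.13  1.54]
[-11.4, -4.4, 3.5] [-0.002, -0.002, -0.006]
[-11.3, -4.5, 3.5] [-0.002, -0.002, -0.006]
[-11.3, -4.5, 3.5] [-0.002, -0.002, -0.006]
[-11.3, -4.6, 3.5] [-0.002, -0.002, -0.006]
```

Call:
play_rows(increments=[[0, -15, -7, 0, -0.002, -0.002, -0.006], [0, -15, -6, 3, -0.002, -0.002, -0.006], [0, -8, -4, 3, -0.002, -0.002, -0.006], [0, -3, -1, 3, -0.002, -0.002, -0.006], [0, 0, 0, 3, 0, 0, 0], [0, 0, 0, 2, 0, 0, 0], [0, 0, 0, 0, 0, 0, 0], [0, 0, 0, 0, 0, 0, 0]])

```text
clock: 24.65
tool_pos: [0.4967, -0.4044, 0.1965]
eef_rot: [0.672, 0.741, -0.001, -0.002]
contact_force: [0.7, -0.2, -2.5]
opening: 0.127
```

```bash
python3 -c "
from h import *
c=r.get_calibration('wrist'); im=r.snapshot('wrist'); cv2.imwrite('pics/w6.png',im[:,:,::-1]); np.save('pics/w6c.npy',c,allow_pickle=True)
st(); plan([.499,-.4085,.135],down(np.radians(95.4)),n=1)
"
```

```text
t 24.70 p [ 0.4967 -0.4044  0.1965] yawx 95.6 z [-0.003  0.001 -1.   ] F [-0.7  0.1 -2.2] op 0.138 q [ 1.07  0.91 -0.94  1.53  0.79  1.11  1.62]
[-4.4, 2.1, 61.5] [-0.003, -0.001, 0.003]
```

View pics/w6.png

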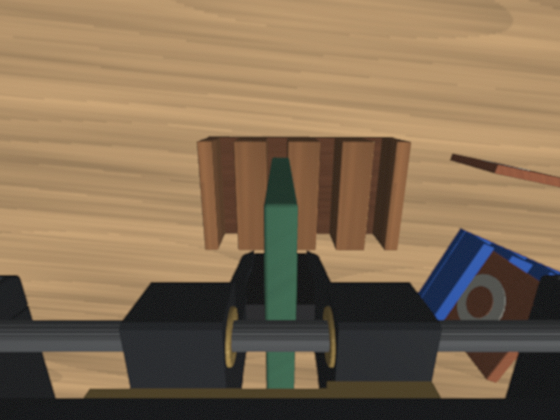

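```bash
python3 -c "
from g import *
g(cv2.imread('pics/w6.png'),190,125,420,260,3,'z10',1.4)
"
```

```text
(no output)
```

View pics/z10.png

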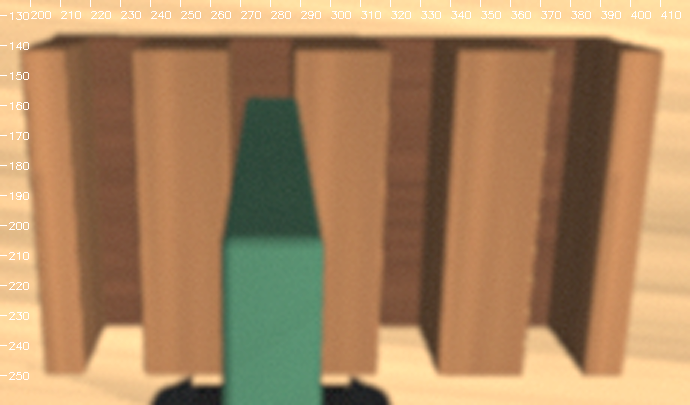

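```bash
python3 -c "
from h import *
c=np.load('pics/w6c.npy',allow_pickle=True).item()
w=onz(c,[(277.4,141),(277,250),((374.3+396.7)/2,141),((364.3+385)/2,250)],.055)[:,:2]
for a,b in((w[0],w[1]),(w[2],w[3])): d=b-a; print(np.round((a+b)/2,4),np.linalg.norm(d),np.degrees(np.arctan2(d[1],d[0])))
print(np.linalg.norm(w[0]-w[2]))
R=Ro.from_quat(r.get_state()['eef_rot']);p=r.get_state()['tool_pos']
print(R.inv().apply(onz(c,[(265,204.5),(297.3,204.5)],.061+.183-.0)-p)*1000)
# tile bottom end: row 157, px 272-288.5 at z=tile bottom
print(R.inv().apply(onz(c,[(272.2,157.5),(288.6,157.5)],p[2]-.061)-p)*1000)
"
```

```text
[ 0.499  -0.4063] 0.10995844781109833 5.298159589200213
[ 0.4892 -0.3068] 0.11004507110032187 5.867140750448783
0.09943434726655291
[[ -4.98482203 -49.7609287  -47.35753235]
 [  5.93972356 -49.7654461  -47.34345511]]
[[ -5.03558269 -49.37995257  61.14164442]
 [  6.01206619 -49.38854965  61.15589235]]
```

```bash
python3 -c "
from h import *
st(); plan([.499,-.4065,.14],down(np.radians(95.5)),n=1)
"
```

```text
t 24.70 p [ 0.4967 -0.4044  0.1965] yawx 95.6 z [-0.003  0.001 -1.   ] F [-0.7  0.1 -2.2] op 0.138 q [ 1.07  0.91 -0.94  1.53  0.79  1.11  1.62]
[-2.4, 2.2, 56.5] [-0.003, -0.001, 0.002]
```

Call:
play_rows(increments=[[0, -1, 1, 5, -0.002, 0, 0], [0, -1, 1, 12, 0, 0, 0], [0, 0, 0, 15, 0, 0, 0], [0, 0, 0, 13, 0, 0, 0], [0, 0, 0, 10, 0, 0, 0], [0, 0, 0, 5, 0, 0, 0], [0, 0, 0, 0, 0, 0, 0], [0, 0, 0, 0, 0, 0, 0]])

```text
clock: 25.7
tool_pos: [0.4985, -0.4062, 0.1313]
eef_rot: [0.672, 0.741, -0.0, -0.001]
contact_force: [-0.2, 0.0, -2.2]
opening: 0.132
```

```bash
python3 -c "
from h import *
st(); plan([.499,-.4065,.125],down(np.radians(95.5)),n=1)
"
```

```text
t 25.70 p [ 0.4985 -0.4062  0.1313] yawx 95.6 z [-0.002  0.002 -1.   ] F [-0.2  0.  -2.2] op 0.132 q [ 1.05  0.99 -0.89  1.57  0.87  1.02  1.57]
[-0.3, 0.5, 6.3] [-0.002, -0.002, 0.001]
```

Well aligned, so I lower into the slot.

Call:
play_rows(increments=[[0, 0, 0, 6, 0, 0, 0], [0, 0, 0, 8, 0, 0, 0], [0, 0, 0, 8, 0, 0, 0], [0, 0, 0, 8, 0, 0, 0], [0, 0, 0, 7, 0, 0, 0], [0, 0, 0, 4, 0, 0, 0], [0, 0, 0, 1, 0, 0, 0], [0, 0, 0, 0, 0, 0, 0]])

```text
clock: 26.7
tool_pos: [0.4988, -0.4064, 0.0867]
eef_rot: [0.672, 0.741, 0.0, -0.001]
contact_force: [0.6, 0.1, -2.5]
opening: 0.132
```

```bash
python3 -c "
from h import *
st(); plan([.499,-.4065,.0715],down(np.radians(95.5)),n=1)
"
```

```text
t 26.70 p [ 0.4988 -0.4064  0.0867] yawx 95.6 z [-0.001  0.001 -1.   ] F [ 0.6  0.1 -2.5] op 0.132 q [ 1.04  1.04 -0.85  1.6   0.92  0.95  1.53]
[-0.2, 0.2, 15.2] [-0.001, -0.002, 0.001]
```

Call:
play_rows(increments=[[0, 0, 0, 4, 0, 0, 0], [0, 0, 0, 4, 0, 0, 0], [0, 0, 0, 3, 0, 0, 0], [0, 0, 0, 3, 0, 0, 0], [0, 0, 0, 2, 0, 0, 0], [0, 0, 0, 1, 0, 0, 0], [0, 0, 0, 1, 0, 0, 0], [0, 0, 0, 0, 0, 0, 0]])

```text
clock: 27.7
tool_pos: [0.4993, -0.4065, 0.0734]
eef_rot: [0.672, 0.74, -0.001, 0.0]
contact_force: [-0.1, -0.5, -2.0]
opening: 0.134
```

```bash
python3 -c "
from h import *
st()
"
```

```text
t 27.70 p [ 0.4993 -0.4065  0.0734] yawx 95.5 z [-0.001 -0.002 -1.   ] F [-0.1 -0.5 -2. ] op 0.134 q [ 1.03  1.06 -0.84  1.6   0.94  0.93  1.51]
```

Call:
play_rows(increments=[[0, 0, 0, 1, 0, 0, 0], [0, 0, 0, 1, 0, 0, 0], [0, 0, 0, 1, 0, 0, 0], [0, 0, 0, 0, 0, 0, 0], [0.4, 0, 0, 0, 0, 0, 0], [0.4, 0, 0, 0, 0, 0, 0], [0.4, 0, 0, -10, 0, 0, 0], [0.4, 0, 0, -30, 0, 0, 0]])

```text
clock: 28.7
tool_pos: [0.499, -0.4061, 0.1122]
eef_rot: [0.672, 0.74, -0.001, -0.001]
contact_force: [0.7, -0.4, 0.3]
opening: 0.398
```

Call:
play_rows(increments=[[0.5, 0, 0, -50, 0, 0, 0], [0.5, 0, 0, -50, 0, 0, 0], [0.5, 0, 0, -10, 0, 0, 0], [0.5, 40, 0, 0, 0, 0, 0.05], [0.5, 50, 8, 0, 0, 0, 0.06], [0.5, 50, 10, 0, 0, 0, 0.06], [0.5, 40, 10, 0, 0, 0, 0.05], [0.5, 20, 5, 0, 0, 0, 0.05]])

```text
clock: 29.7
tool_pos: [0.5339, -0.2049, 0.2276]
eef_rot: [0.77, 0.638, -0.0, 0.002]
contact_force: [0.3, -0.2, -0.4]
opening: 0.498
```

```bash
python3 -c "
from h import *
c=r.get_calibration('wrist'); im=r.snapshot('wrist'); cv2.imwrite('pics/w7.png',im[:,:,::-1]); np.save('pics/w7c.npy',c,allow_pickle=True)
im=r.snapshot('scene'); cv2.imwrite('pics/scene7.png',im[:,:,::-1])
st(); plan([.590,-.1785,.2],down(np.radians(72.2)),n=4)
"
```

```text
t 29.80 p [ 0.5344 -0.2044  0.2278] yawx 79.4 z [ 0.002 -0.002 -1.   ] F [ 0.3 -0.5 -0.2] op 0.498 q [ 0.77  0.76 -0.89  1.72  0.69  1.    1.02]
[8.9, 12.5, 7.0] [0.001, 0.0, 0.031]
[9.3, 12.2, 7.0] [0.001, 0.0, 0.031]
[9.7, 11.9, 7.0] [0.001, 0.0, 0.031]
[10.1, 11.6, 7.0] [0.001, 0.0, 0.031]
```

View pics/w7.png

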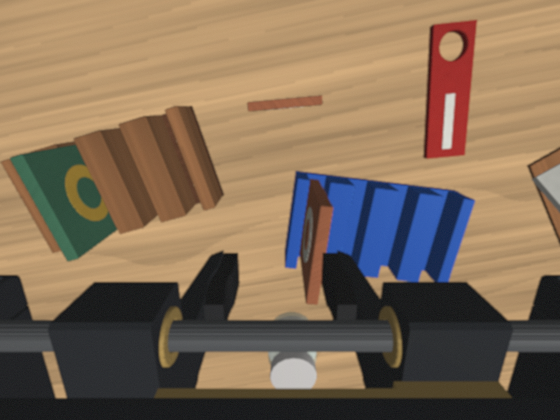

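View pics/scene7.png

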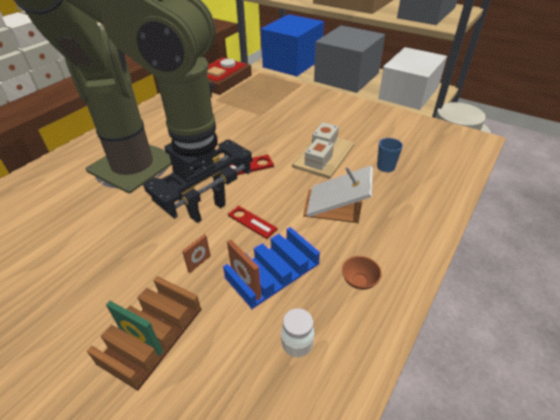

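```bash
python3 -c "
from g import *
g(cv2.imread('pics/w7.png'),280,165,350,310,5,'z11',1.4)
"
```

```text
(no output)
```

View pics/z11.png

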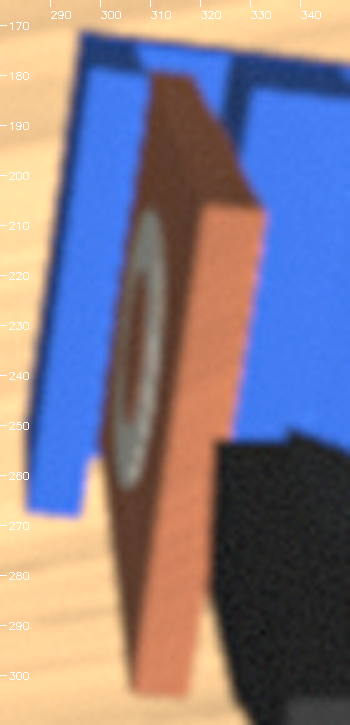

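```bash
python3 -c "
from h import *
c=np.load('pics/w7c.npy',allow_pickle=True).item()
w=onz(c,[(326.7,206),(312.1,304.2)],.12); d=w[1]-w[0]; m=w.mean(0); print(np.round(w,4),m,np.linalg.norm(d),np.degrees(np.arctan2(d[1],d[0])))
ct=r.get_calibration('top'); print(tri([(ct,(340.7,183.3)),(c,(312.1,304.2))]))
plan([m[0],m[1],.15],down(np.radians(72.2)),n=1)
"
```

```text
[[ 0.5411 -0.165   0.12  ]
 [ 0.6372 -0.1927  0.12  ]] [ 0.58913305 -0.17886567  0.12      ] 0.09998330417264654 -16.11997653100915
(array([ 0.63655056, -0.19284084,  0.12090243]), [0.00011087934495717661, 0.00011087934495714199])
[35.3, 48.9, 77.9] [0.003, 0.002, 0.126]
```

Call:
play_rows(increments=[[0.6, 8, 11, 5, 0, 0, 0.028], [0.6, 9, 12, 12, 0, 0, 0.028], [0.6, 9, 12, 15, 0, 0, 0.028], [0.6, 9, 11, 15, 0, 0, 0.025], [0.6, 3, 3, 10, 0, 0, 0], [0.6, 0, 0, 5, 0, 0, 0], [0.6, 0, 0, 0, 0, 0, 0], [0.6, 0, 0, 0, 0, 0, 0]])

```text
clock: 30.8
tool_pos: [0.5919, -0.1875, 0.1601]
eef_rot: [0.808, 0.589, -0.002, 0.002]
contact_force: [-0.4, -0.2, 0.0]
opening: 0.598
```

```bash
python3 -c "
from h import *
st(); plan([.589,-.179,.0715],down(np.radians(73)),n=1)
"
```

```text
t 30.80 p [ 0.5919 -0.1875  0.1601] yawx 72.2 z [-0.002 -0.006 -1.   ] F [-0.4 -0.2  0. ] op 0.598 q [ 0.64  0.89 -0.78  1.63  0.75  0.95  0.84]
[7.8, -5.4, 88.6] [0.0, 0.006, -0.013]
```

Call:
play_rows(increments=[[0.6, 4, -3, 2, 0, 0.003, -0.006], [0.6, 3, -2, 12, 0, 0.003, -0.006], [0.6, 0, 0, 18, 0, 0, 0], [0.6, 0, 0, 18, 0, 0, 0], [0.6, 0, 0, 12, 0, 0, 0], [0.6, 0, 0, 6, 0, 0, 0], [0.6, 0, 0, 0, 0, 0, 0], [0.6, 0, 0, 0, 0, 0, 0]])

```text
clock: 31.8
tool_pos: [0.5885, -0.1791, 0.0872]
eef_rot: [0.804, 0.595, -0.0, -0.0]
contact_force: [0.4, -0.5, 0.1]
opening: 0.599
```

```bash
python3 -c "
from h import *
st(); plan([.589,-.179,.0715],down(np.radians(73)),n=1)
"
```

```text
t 31.80 p [ 0.5885 -0.1791  0.0872] yawx 73.0 z [-0.  0. -1.] F [ 0.4 -0.5  0.1] op 0.599 q [ 0.6   0.97 -0.72  1.69  0.84  0.82  0.76]
[0.2, 0.4, 15.7] [-0.0, 0.0, -0.0]
```

Call:
play_rows(increments=[[0.6, 0, 0, 5, 0, 0, 0], [0.6, 0, 0, 6, 0, 0, 0], [0.6, 0, 0, 3, 0, 0, 0], [0.6, 0, 0, 1, 0, 0, 0], [0.6, 0, 0, 0, 0, 0, 0], [0, 0, 0, 0, 0, 0, 0], [0, 0, 0, 0, 0, 0, 0], [0, 0, 0, 0, 0, 0, 0]])

```text
clock: 32.8
tool_pos: [0.5895, -0.1793, 0.0724]
eef_rot: [0.804, 0.595, 0.001, 0.001]
contact_force: [1.5, -0.1, 0.4]
opening: 0.288
```

Call:
play_rows(increments=[[0, 0, 0, 0, 0, 0, 0], [0, 0, 0, -8, 0, 0, 0], [0, 0, 0, -20, 0, 0, 0], [0, 0, 0, -30, 0, 0, 0], [0, 0, 0, -40, 0, 0, 0], [0, 0, 0, -35, 0, 0, 0], [0, 0, 0, -10, 0, 0, 0], [0, 0, 0, 0, 0, 0, 0]])

```text
clock: 33.8
tool_pos: [0.5879, -0.1788, 0.2236]
eef_rot: [0.804, 0.595, 0.0, 0.0]
contact_force: [-0.1, -0.1, -2.8]
opening: 0.133
```

```bash
python3 -c "
from h import *
st(); plan([.4892,-.3075,.21],down(np.radians(95.5)),n=6)
"
```

```text
t 33.80 p [ 0.5879 -0.1788  0.2236] yawx 73.0 z [ 0.001 -0.    -1.   ] F [-0.1 -0.1 -2.8] op 0.133 q [ 0.66  0.81 -0.84  1.6   0.67  1.05  0.9 ]
[-25.3, -9.5, 2.3] [0.0, 0.0, -0.065]
[-24.6, -11.1, 2.3] [0.0, 0.0, -0.065]
[-23.9, -12.7, 2.3] [0.0, 0.0, -0.065]
[-23.0, -14.2, 2.3] [0.0, 0.0, -0.065]
[-22.0, -15.7, 2.3] [0.0, 0.0, -0.065]
[-20.9, -17.1, 2.3] [0.0, 0.0, -0.065]
```

Call:
play_rows(increments=[[0, -25, -10, 1, 0, 0, -0.065], [0, -25, -11, 2, 0, 0, -0.065], [0, -24, -13, 2, 0, 0, -0.065], [0, -23, -14, 2, 0, 0, -0.065], [0, -22, -15, 2, 0, 0, -0.065], [0, -16, -12, 2, 0, 0, -0.065], [0, 0, 0, 0, 0, 0, 0], [0, 0, 0, 0, 0, 0, 0]])

```text
clock: 34.8
tool_pos: [0.4859, -0.3041, 0.201]
eef_rot: [0.668, 0.745, -0.003, -0.009]
contact_force: [0.3, 0.2, -1.9]
opening: 0.134
```

```bash
python3 -c "
from h import *
from g import *
c=r.get_calibration('wrist'); im=r.snapshot('wrist'); cv2.imwrite('pics/w8.png',im[:,:,::-1]); np.save('pics/w8c.npy',c,allow_pickle=True)
g(cv2.imread('pics/w8.png'),110,125,340,270,3,'z12',1.4)
st(); plan([.4892,-.3075,.13],down(np.radians(95.5)),n=1)
"
```

```text
t 34.85 p [ 0.4857 -0.3043  0.201 ] yawx 96.2 z [-0.018  0.007 -1.   ] F [-0.4  0.4 -3.9] op 0.136 q [ 0.99  0.83 -0.95  1.73  0.77  1.03  1.43]
[-4.2, 4.3, 70.9] [-0.017, -0.009, 0.013]
```

View pics/z12.png

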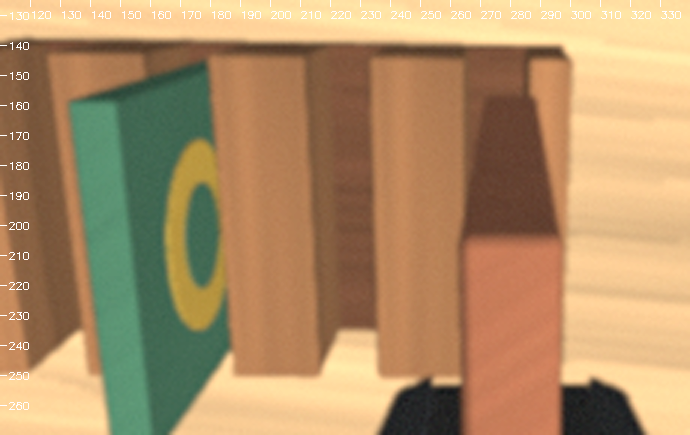

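```bash
python3 -c "
from h import *
c=np.load('pics/w8c.npy',allow_pickle=True).item()
# land2 -x corners and +x left edge
w=onz(c,[(275.7,144),(110+373/3,144),(110+378/3,250),(110+234/3,250),(110+211/3,143.5)],.055)[:,:2]; print(np.round(w,4))
ex=np.array([np.cos(np.radians(5.5)),np.sin(np.radians(5.5))])
print('slot ctr', w[0]+.055*ex)
s=r.get_state();R=Ro.from_quat(s['eef_rot']);p=s['tool_pos']
print(R.inv().apply(onz(c,[(264.5,203.5),(297,203.5)],p[2]+.048)-p)*1000)
print(R.inv().apply(onz(c,[(271.5,157.5),(288.5,157.5)],p[2]-.061)-p)*1000)
plan([.4892,-.3072,.13],down(np.radians(95.5)),n=1)
"
```

```text
[[ 0.4349 -0.312 ]
 [ 0.4391 -0.3505]
 [ 0.5471 -0.3416]
 [ 0.5523 -0.3911]
 [ 0.4441 -0.4007]]
slot ctr [ 0.48962098 -0.3067314 ]
[[ -4.99851532 -49.87831005 -47.21540297]
 [  6.01054967 -49.85379985 -47.11674359]]
[[ -5.32529673 -49.02247695  61.78707893]
 [  6.168523   -49.01532914  61.89039246]]
[-3.9, 4.4, 70.9] [-0.017, -0.009, 0.013]
```

Slot centre (0.4894, -0.3068) agrees with the earlier measurement.

Call:
play_rows(increments=[[0, -2, 2, 2, -0.008, -0.005, 0.006], [0, -1, 2, 10, -0.006, -0.004, 0.005], [0, 0, 0, 15, 0, 0, 0], [0, 0, 0, 15, 0, 0, 0], [0, 0, 0, 12, 0, 0, 0], [0, 0, 0, 6, 0, 0, 0], [0, 0, 0, 0, 0, 0, 0], [0, 0, 0, 0, 0, 0, 0]])

```text
clock: 35.85
tool_pos: [0.4915, -0.3043, 0.1361]
eef_rot: [0.671, 0.742, -0.0, -0.001]
contact_force: [-0.9, -0.9, -2.7]
opening: 0.131
```

```bash
python3 -c "
from h import *
st(); plan([.4892,-.3072,.125],down(np.radians(95.5)),n=1)
"
```

```text
t 35.85 p [ 0.4915 -0.3043  0.1361] yawx 95.7 z [-0.002  0.001 -1.   ] F [-0.9 -0.9 -2.7] op 0.131 q [ 0.95  0.91 -0.88  1.78  0.89  0.9   1.34]
[-2.6, -2.5, 11.1] [-0.002, -0.001, 0.004]
```

Call:
play_rows(increments=[[0, -1, -1, 3, 0, 0, 0.003], [0, -1, -1, 3, 0, 0, 0], [0, 0, 0, 2, 0, 0, 0], [0, 0, 0, 0, 0, 0, 0], [0, 0, 0, 0, 0, 0, 0], [0, 0, 0, 0, 0, 0, 0], [0, 0, 0, 0, 0, 0, 0], [0, 0, 0, 0, 0, 0, 0]])

```text
clock: 36.85
tool_pos: [0.4902, -0.307, 0.1287]
eef_rot: [0.672, 0.74, -0.0, 0.0]
contact_force: [-0.9, -0.4, -2.4]
opening: 0.136
```

```bash
python3 -c "
from h import *
st(); plan([.4892,-.3072,.0715],down(np.radians(95.5)),n=1)
"
```

```text
t 36.85 p [ 0.4902 -0.307   0.1287] yawx 95.5 z [ 0.    -0.001 -1.   ] F [-0.9 -0.4 -2.4] op 0.136 q [ 0.95  0.92 -0.87  1.79  0.9   0.89  1.33]
[-0.0, -1.1, 57.2] [0.0, 0.001, 0.001]
```

Call:
play_rows(increments=[[0, 0, -1, 6, 0, 0, 0], [0, 0, 0, 8, 0, 0, 0], [0, 0, 0, 8, 0, 0, 0], [0, 0, 0, 8, 0, 0, 0], [0, 0, 0, 7, 0, 0, 0], [0, 0, 0, 4, 0, 0, 0], [0, 0, 0, 1, 0, 0, 0], [0, 0, 0, 0, 0, 0, 0]])

```text
clock: 37.85
tool_pos: [0.4889, -0.307, 0.083]
eef_rot: [0.672, 0.74, -0.0, -0.0]
contact_force: [-0.3, 0.5, -2.7]
opening: 0.134
```

```bash
python3 -c "
from h import *
st(); plan([.4892,-.3072,.0715],down(np.radians(95.5)),n=1)
"
```

```text
t 37.85 p [ 0.4889 -0.307   0.083 ] yawx 95.5 z [-0.001  0.    -1.   ] F [-0.3  0.5 -2.7] op 0.134 q [ 0.93  0.98 -0.82  1.81  0.98  0.82  1.27]
[-0.2, 0.3, 11.5] [-0.001, -0.0, 0.001]
```

Call:
play_rows(increments=[[0, 0, 0, 3, 0, 0, 0], [0, 0, 0, 3, 0, 0, 0], [0, 0, 0, 2, 0, 0, 0], [0, 0, 0, 2, 0, 0, 0], [0, 0, 0, 1, 0, 0, 0], [0, 0, 0, 1, 0, 0, 0], [0, 0, 0, 1, 0, 0, 0], [0, 0, 0, 0, 0, 0, 0]])

```text
clock: 38.85
tool_pos: [0.4894, -0.3071, 0.0738]
eef_rot: [0.672, 0.74, -0.001, 0.002]
contact_force: [0.2, -0.8, -2.1]
opening: 0.137
```

```bash
python3 -c "
from h import *
st()
"
```

```text
t 38.85 p [ 0.4894 -0.3071  0.0738] yawx 95.5 z [ 0.001 -0.003 -1.   ] F [ 0.2 -0.8 -2.1] op 0.137 q [ 0.92  0.99 -0.8   1.81  1.    0.8   1.25]
```

Call:
play_rows(increments=[[0, 0, 0, 1, 0, 0, 0], [0, 0, 0, 1, 0, 0, 0], [0, 0, 0, 1, 0, 0, 0], [0, 0, 0, 0, 0, 0, 0], [0.4, 0, 0, 0, 0, 0, 0], [0.4, 0, 0, 0, 0, 0, 0], [0.4, 0, 0, -10, 0, 0, 0], [0.4, 0, 0, -30, 0, 0, 0]])

```text
clock: 39.85
tool_pos: [0.489, -0.3065, 0.1132]
eef_rot: [0.672, 0.74, -0.002, 0.001]
contact_force: [0.6, 0.4, 1.4]
opening: 0.403
```

Call:
play_rows(increments=[[0.5, 0, 0, -50, 0, 0, 0], [0.5, 0, 0, -50, 0, 0, 0], [0.5, 0, 0, -30, 0, 0, 0], [0.5, 40, 0, 0, 0, 0, 0.0], [0.5, 50, 0, 0, 0, 0, 0], [0.5, 50, 0, 0, 0, 0, 0.0], [0.5, 50, 0, 0, 0, 0, 0.0], [0.5, 30, 0, 0, 0, 0, 0]])

```text
clock: 40.85
tool_pos: [0.4709, -0.0822, 0.254]
eef_rot: [0.674, 0.739, 0.002, 0.006]
contact_force: [-0.1, 0.1, -0.0]
opening: 0.499
```

```bash
python3 -c "
from h import *
from g import g
st()
im=r.snapshot('scene'); cv2.imwrite('pics/scene9.png',im[:,:,::-1])
im=r.snapshot('top'); cv2.imwrite('pics/top9.png',im[:,:,::-1])
c=r.get_calibration('wrist'); im=r.snapshot('wrist'); cv2.imwrite('pics/w9.png',im[:,:,::-1]); np.save('pics/w9c.npy',c,allow_pickle=True)
g(cv2.imread('pics/scene9.png'),80,265,210,385,5,'z13',1.1)
"
```

```text
t 40.85 p [ 0.4709 -0.0822  0.254 ] yawx 95.2 z [ 0.012 -0.005 -1.   ] F [-0.1  0.1 -0. ] op 0.499 q [ 0.69  0.63 -1.    1.97  0.68  0.91  1.  ]
```

View pics/z13.png

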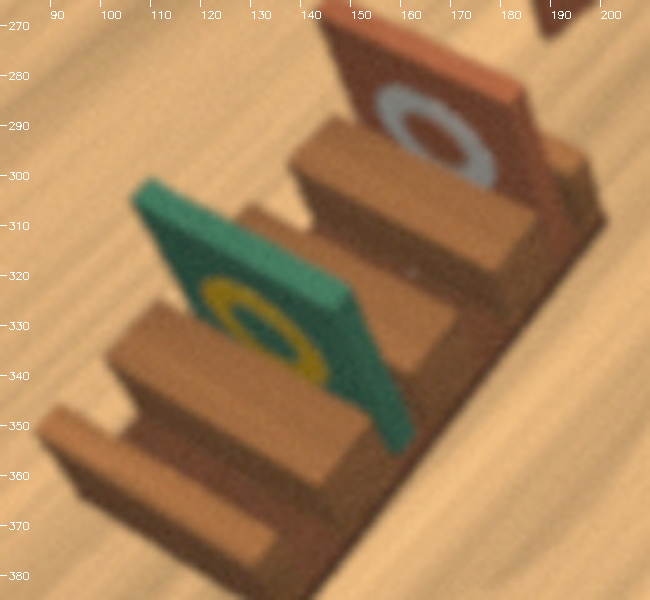

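View pics/top9.png

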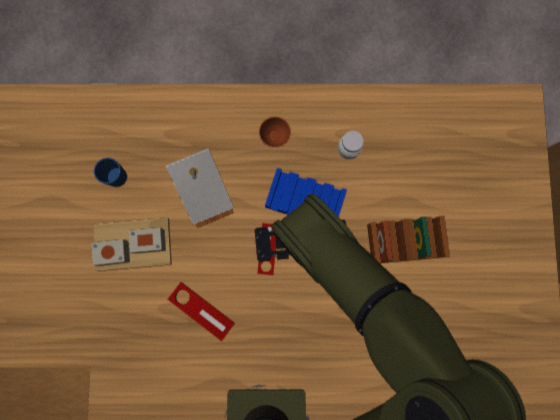

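View pics/w9.png

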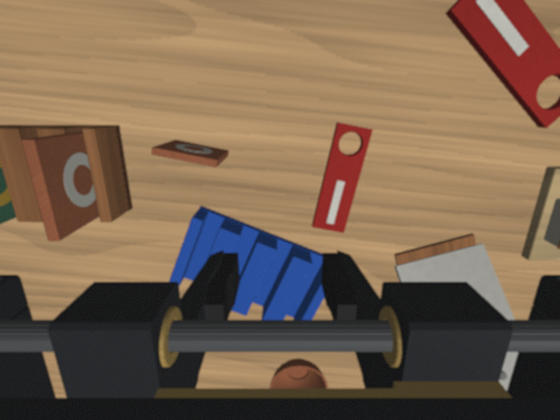

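```bash
python3 -c "
from h import *
c=np.load('pics/w9c.npy',allow_pickle=True).item(); ct=r.get_calibration('top')
w=onz(c,[(340,123.5),(371,129),(345,232),(314,227)],.010)[:,:2]; e=onz(c,[(349.5,143)],.01)[0,:2]
m=w.mean(0); print(np.round(w,4).tolist(),'m',m,'eye',e)
a=(w[:2].mean(0)-w[2:].mean(0)); print(np.linalg.norm(a),np.degrees(np.arctan2(a[1],a[0])), np.linalg.norm(w[0]-w[1]))
im=cv2.cvtColor(r.snapshot('wrist'),cv2.COLOR_RGB2HSV); H,S,V=cv2.split(im)
red=((((H<6)|(H>174))&(S>180)&(V>60))).astype(np.uint8); q=np.zeros_like(red); q[110:245,300:390]=red[110:245,300:390]
print(rect(q,r.get_calibration('wrist'),.01))
st()
plan([m[0],m[1],.08],down(np.radians(84.7)),n=4)
"
```

```text
[[0.4039, -0.0145], [0.4067, 0.0244], [0.5453, 0.0152], [0.5422, -0.0281]] m [ 0.47454466 -0.00074131] eye [0.42599851 0.00102845]
0.13890084561176655 175.27713862228433 0.038995183949470845
(array([ 0.474 , -0.0051]), array([136. ,  41.7]), -5.5)
t 41.05 p [ 0.4713 -0.0851  0.2534] yawx 95.1 z [ 0.011 -0.007 -1.   ] F [ 0.2 -1.2 -0. ] op 0.502 q [ 0.69  0.63 -0.99  1.96  0.69  0.91  1.  ]
[21.3, 2.2, 43.2] [0.003, 0.002, 0.045]
[21.3, 1.4, 43.2] [0.003, 0.002, 0.045]
[21.3, 0.6, 43.3] [0.003, 0.002, 0.045]
[21.2, -0.3, 43.3] [0.003, 0.002, 0.045]
```

Call:
play_rows(increments=[[0.8, 14, 2, 15, 0.003, 0.002, 0.045], [0.8, 20, 1, 30, 0.003, 0.002, 0.045], [0.8, 20, 1, 40, 0.003, 0.002, 0.045], [0.8, 18, 0, 40, 0.003, 0.002, 0.045], [0.8, 5, 0, 25, 0, 0, 0], [0.8, 0, 0, 10, 0, 0, 0], [0.8, 0, 0, 0, 0, 0, 0], [0.8, 0, 0, 0, 0, 0, 0]])

```text
clock: 42.05
tool_pos: [0.4811, -0.0202, 0.0888]
eef_rot: [0.748, 0.663, -0.0, 0.003]
contact_force: [-1.2, 0.5, 0.1]
opening: 0.8
```

```bash
python3 -c "
from h import *
im=r.snapshot('top'); cv2.imwrite('pics/top10.png',im[:,:,::-1])
c=r.get_calibration('wrist'); im=r.snapshot('wrist'); cv2.imwrite('pics/w10.png',im[:,:,::-1]); np.save('pics/w10c.npy',c,allow_pickle=True)
st();plan([.4755,-.004,.02],down(np.radians(84.6)),n=1)
"
```

```text
t 42.15 p [ 0.4811 -0.02    0.089 ] yawx 83.1 z [ 0.004 -0.005 -1.   ] F [-0.4 -0.3 -0.2] op 0.800 q [ 0.33  0.84 -0.64  2.1   1.04  0.55  0.35]
[15.6, -7.8, 68.8] [0.005, 0.005, -0.026]
```

View pics/w10.png

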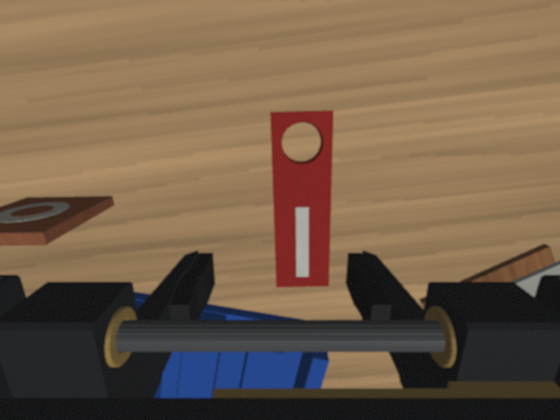

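```bash
python3 -c "
from h import *
c=np.load('pics/w10c.npy',allow_pickle=True).item(); ct=r.get_calibration('top')
w=onz(c,[(271.5,112.3),(333,111.5),(328.8,285),(277,286)],.010)[:,:2]; e=onz(c,[(301.5,142)],.01)[0,:2]
m=w.mean(0); print(np.round(w,4).tolist(),'m',m,'eye',e)
a=(w[:2].mean(0)-w[2:].mean(0)); print(np.linalg.norm(a),np.degrees(np.arctan2(a[1],a[0])), np.linalg.norm(w[0]-w[1]))
print('decoy',onz(ct,[(322,257),(350,258)],.07))
print(tri([(ct,(266.2,266.5)),(c,(301.5,142))]))
"
```

```text
[[0.403, -0.017], [0.4076, 0.0257], [0.5458, 0.0132], [0.5417, -0.0301]] m [ 0.47455954 -0.00204645] eye [0.42581953 0.00187012]
0.139046783283447 174.69910072543206 0.04290624521977496
decoy [[ 0.45090608 -0.14701171  0.07      ]
 [ 0.44820672 -0.22003298  0.07      ]]
(array([ 0.428062  ,  0.00135091, -0.00540066]), [0.0014196804645551315, 0.0014196804645550893])
```

Call:
play_rows(increments=[[0.8, 8, -3, 0, 0.003, 0.003, -0.013], [0.8, 7, -2, 8, 0.002, 0.002, -0.013], [0.8, 1, -1, 15, 0, 0, 0], [0.8, 0, 0, 15, 0, 0, 0], [0.8, 0, 0, 12, 0, 0, 0], [0.8, 0, 0, 6, 0, 0, 0], [0.8, 0, 0, 0, 0, 0, 0], [0.8, 0, 0, 0, 0, 0, 0]])

```text
clock: 43.15
tool_pos: [0.4775, 0.0014, 0.0317]
eef_rot: [0.737, 0.676, 0.002, -0.001]
contact_force: [-1.0, -0.5, -0.1]
opening: 0.803
```

```bash
python3 -c "
from h import *
st();plan([.475,-.0025,.004],down(np.radians(84.7)),n=1)
"
```

```text
t 43.15 p [0.4775 0.0014 0.0317] yawx 85.0 z [ 0.002  0.004 -1.   ] F [-1.  -0.5 -0.1] op 0.803 q [ 0.22  0.94 -0.53  2.13  1.25  0.44  0.15]
[-4.2, -2.2, 27.7] [0.002, -0.004, 0.006]
```

Call:
play_rows(increments=[[0.8, -2, -1, 3, 0, -0.002, 0.003], [0.8, -2, -1, 7, 0, -0.002, 0.003], [0.8, 0, 0, 7, 0, 0, 0], [0.8, 0, 0, 6, 0, 0, 0], [0.8, 0, 0, 3, 0, 0, 0], [0.8, 0, 0, 1, 0, 0, 0], [0.8, 0, 0, 0, 0, 0, 0], [0.8, 0, 0, 0, 0, 0, 0]])

```text
clock: 44.15
tool_pos: [0.4755, -0.0028, 0.0033]
eef_rot: [0.739, 0.673, 0.001, 0.001]
contact_force: [0.4, -0.5, -0.2]
opening: 0.799
```

```bash
python3 -c "
from h import *
st();plan([.475,-.0025,.003],down(np.radians(84.7)),n=1)
"
```

```text
t 44.15 p [ 0.4755 -0.0028  0.0033] yawx 84.6 z [ 0.003 -0.    -1.   ] F [ 0.4 -0.5 -0.2] op 0.799 q [ 0.19  0.99 -0.47  2.14  1.4   0.39  0.01]
[0.3, -0.5, 0.3] [0.003, 0.0, -0.001]
```

Close, then lift a little and check.

Call:
play_rows(increments=[[0, 0, 0, 0, 0, 0, 0], [0, 0, 0, 0, 0, 0, 0], [0, 0, 0, 0, 0, 0, 0], [0, 0, 0, 0, 0, 0, 0], [0, 0, 0, -6, 0, 0, 0], [0, 0, 0, -15, 0, 0, 0], [0, 0, 0, -30, 0, 0, 0], [0, 0, 0, -50, 0, 0, 0]], grip_force=25)

```text
clock: 45.15
tool_pos: [0.4731, -0.003, 0.1052]
eef_rot: [0.739, 0.674, -0.002, -0.001]
contact_force: [1.2, 0.1, -0.7]
opening: 0.493
```

```bash
python3 -c "
from h import *
st()
c=r.get_calibration('wrist'); im=r.snapshot('wrist'); cv2.imwrite('pics/w11.png',im[:,:,::-1]); np.save('pics/w11c.npy',c,allow_pickle=True)
"
```

```text
t 45.15 p [ 0.4731 -0.003   0.1052] yawx 84.7 z [-0.004 -0.001 -1.   ] F [ 1.2  0.1 -0.7] op 0.493 q [ 0.3   0.81 -0.65  2.11  0.97  0.56  0.4 ]
```

View pics/w11.png

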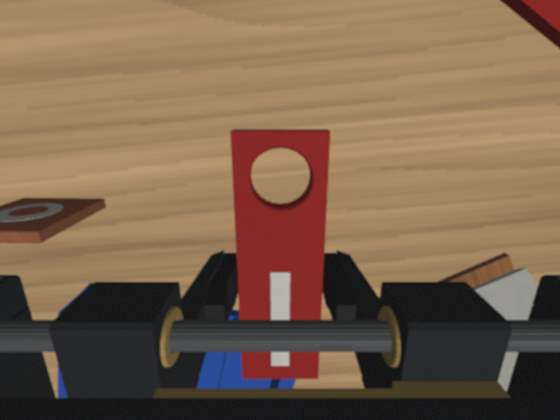

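```bash
cat > eye.py <<'E'
from h import *
import sys
def cam_tool():
    s=r.get_state(); c=r.get_calibration('wrist'); R=Ro.from_quat(s['eef_rot']); p=np.array(s['tool_pos'])
    Rc=np.array(c['R']); tc=np.array(c['t'])
    return c,R,p,Rc@R.as_matrix(), R.inv().apply(-Rc.T@tc-p)
def pt_toolplane(c,R,p,uv,z): # intersect ray with tool plane z (m), returns tool coords
    o,d=ray(c,uv); o=R.inv().apply(o-p); d=R.inv().apply(d); return o+d*((z-o[2])/d[:,2])[:,None]
if __name__=='__main__':
    c,R,p,M,o=cam_tool(); print('cam in tool',np.round(o,4)); 
    print(np.round(pt_toolplane(c,R,p,[(281,176),(232,130),(329,130),(317,378),(244,378)],-.0067)*1000,1))
E
python3 eye.py
```

```text
cam in tool [-1.000e-04 -8.050e-02 -1.469e-01]
[[  0.6 -51.   -6.7]
 [-21.1 -71.6  -6.7]
 [ 21.8 -71.7  -6.7]
 [ 21.8  68.6  -6.7]
 [-20.7  68.6  -6.7]]
```

Call:
play_rows(increments=[[0, 0, 0, -30, 0, 0, 0.08], [0, 0, 0, -40, 0, 0, 0.16], [0, 0, 0, -30, 0, 0, 0.17], [0, 0, 0, -20, 0, 0, 0.17], [0, 0, 0, -10, 0, 0, 0.17], [0, 0, 0, 0, 0, 0, 0.17], [0, 0, 0, 0, 0, 0, 0.17], [0, 0, 0, 0, 0, 0, 0.17]])

```text
clock: 46.2
tool_pos: [0.4724, -0.002, 0.2483]
eef_rot: [0.996, 0.089, 0.003, -0.0]
contact_force: [0.4, -1.0, -1.3]
opening: 0.497
```

```bash
python3 -c "
from h import *
st();plan([.58,.155,.25],down(np.radians(-67.2)),n=9)
"
```

```text
t 46.20 p [ 0.4724 -0.002   0.2483] yawx 10.3 z [ 0.007  0.002 -1.   ] F [ 0.4 -1.  -1.3] op 0.497 q [ 0.26  0.51 -0.53  1.99  0.38  0.72 -0.33]
[14.9, -15.0, -0.1] [-0.001, -0.001, 0.15]
[12.5, -17.1, -0.1] [-0.001, -0.001, 0.15]
[9.8, -18.8, -0.1] [-0.001, -0.001, 0.15]
[6.8, -20.0, -0.1] [-0.001, -0.001, 0.15]
[3.8, -20.8, -0.1] [-0.001, -0.001, 0.15]
[0.6, -21.1, -0.2] [-0.001, -0.001, 0.15]
[-2.6, -21.0, -0.2] [-0.001, -0.001, 0.15]
[-5.7, -20.4, -0.2] [-0.001, -0.001, 0.15]
[-8.7, -19.3, -0.2] [-0.001, -0.001, 0.15]
```

Call:
play_rows(increments=[[0, 15, -15, 0, 0, 0, 0.16], [0, 12, -17, 0, 0, 0, 0.16], [0, 9, -19, 0, 0, 0, 0.16], [0, 6, -20, 0, 0, 0, 0.16], [0, 3, -21, 0, 0, 0, 0.16], [0, 0, -21, 0, 0, 0, 0.16], [0, -3, -21, 0, 0, 0, 0.16], [0, -6, -20, 0, 0, 0, 0.16]])

```text
clock: 47.2
tool_pos: [0.5687, 0.1365, 0.2489]
eef_rot: [0.841, -0.541, 0.0, -0.001]
contact_force: [0.5, -0.7, 0.0]
opening: 0.494
```

```bash
python3 -c "
from h import *
st();plan([.58,.155,.25],down(np.radians(-67.2)),n=1)
c=r.get_calibration('wrist'); im=r.snapshot('wrist'); cv2.imwrite('pics/w12.png',im[:,:,::-1]); np.save('pics/w12c.npy',c,allow_pickle=True)
im=r.snapshot('top'); cv2.imwrite('pics/top12.png',im[:,:,::-1])
"
```

```text
t 47.20 p [0.5687 0.1365 0.2489] yawx -65.6 z [ 0.001  0.001 -1.   ] F [ 0.5 -0.7  0. ] op 0.494 q [-0.25  0.62 -0.11  1.68  0.09  0.84 -1.54]
[-12.1, -17.9, -1.1] [-0.002, 0.0, 0.029]
```

View pics/w12.png

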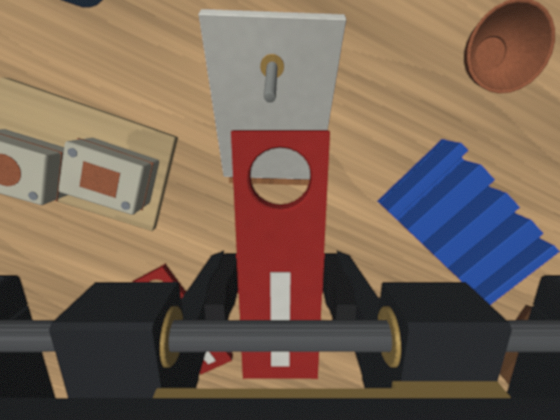

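View pics/top12.png

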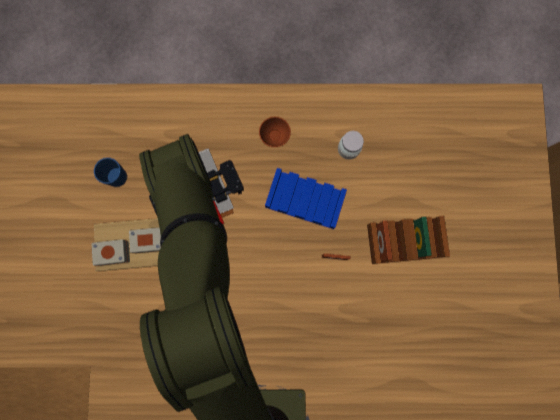

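```bash
python3 -c "
from g import *
g(cv2.imread('pics/w12.png'),190,0,360,190,4,'z14',1.1)
"
```

```text
(no output)
```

View pics/z14.png

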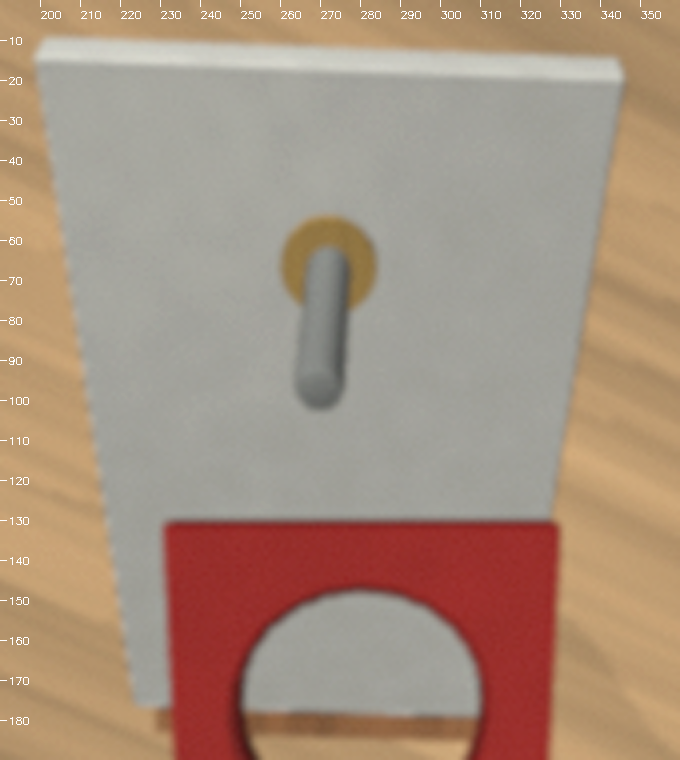

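```bash
python3 -c "
from h import *
c=np.load('pics/w12c.npy',allow_pickle=True).item(); ct=r.get_calibration('top'); cs=r.get_calibration('scene')
B={'w':(c,(272,66.2)),'t':(ct,(193,171.5)),'s':(cs,(355,183.5))}
T={'w':(c,(270,98)),'t':(ct,(194.3,177.8)),'s':(cs,(346.3,168.5))}
for k in('wt','ws','wts'):
  for n,D in(('base',B),('tip',T)): X,e=tri([D[q] for q in k]); print(k,n,np.round(X,4),np.round(e,4))
b,_=tri([B[q] for q in 'wts']); t,_=tri([T[q] for q in 'wts']); d=t-b; print(np.linalg.norm(d),d/np.linalg.norm(d))
C=onz(c,[(199,15),(345.5,20)],.110); print('top edge',np.round(C,4),np.linalg.norm(C[0]-C[1])); v=C[1]-C[0]; print('stand yaw',np.degrees(np.arctan2(v[1],v[0]))+90)
print(onz(c,[(272,66.2)],.0891),onz(c,[(270,98)],.136))
"
```

```text
wt base [0.6726 0.1908 0.098 ] [0.0009 0.0009]
wt tip [0.6468 0.1798 0.141 ] [0.0009 0.0009]
ws base [0.6718 0.1917 0.089 ] [0.0013 0.0013]
ws tip [0.646  0.1807 0.1342] [0.0004 0.0004]
wts base [0.6729 0.1912 0.0902] [0.0009 0.002  0.0022]
wts tip [0.6469 0.1801 0.1353] [0.0009 0.0015 0.0011]
0.05320897741555185 [-0.48784446 -0.20842684  0.84768274]
top edge [[0.6809 0.26   0.11  ]
 [0.727  0.1502 0.11  ]] 0.11909410930608454
stand yaw 22.780522678373543
[[0.67293412 0.19220966 0.0891    ]] [[0.64637746 0.18078077 0.136     ]]
```

```bash
cat > hang.py <<'E'
from h import *
yaw=np.radians(22.8); a=.55
base=np.array([.6727,.1915,.0893]); n=np.array([-np.sin(a)*np.cos(yaw),-np.sin(a)*np.sin(yaw),np.cos(a)])
x=np.array([np.sin(yaw),-np.cos(yaw),0]); z=-n; y=np.cross(z,x); R1=Ro.from_matrix(np.c_[x,y,z]); EYE=np.array([.0004,-.0493,0])
def tcp(d): return base+n*(d+.0033)-R1.apply(EYE)
E
python3 -c "
from hang import *
st(); print(tcp(.08),tcp(0)); plan(tcp(.08),R1,n=8)
"
```

```text
t 47.30 p [0.5693 0.1386 0.2489] yawx -65.1 z [ 0.003  0.003 -1.   ] F [-0.2 -0.5 -1.8] op 0.493 q [-0.25  0.62 -0.12  1.68  0.09  0.84 -1.54]
[0.5936618  0.15870931 0.13454681] [0.63220949 0.17491326 0.06634485]
[-1.0, -3.8, 14.3] [0.068, 0.001, 0.004]
[-1.0, -2.8, 14.5] [0.068, 0.001, 0.004]
[-1.0, -1.8, 14.7] [0.068, 0.001, 0.004]
[-1.1, -0.8, 14.8] [0.068, 0.001, 0.004]
[-1.1, 0.3, 14.8] [0.068, 0.001, 0.004]
[-1.1, 1.3, 14.7] [0.068, 0.001, 0.004]
[-1.1, 2.3, 14.6] [0.068, 0.001, 0.004]
[-1.1, 3.3, 14.4] [0.068, 0.001, 0.004]
```

Call:
play_rows(increments=[[0, 0, 0, 0, 0.06, 0, 0.004], [0, 0, 0, 0, 0.07, 0, 0.004], [0, 0, 0, 0, 0.07, 0, 0.004], [0, 0, 0, 0, 0.07, 0, 0.004], [0, 0, 0, 0, 0.07, 0, 0.004], [0, 0, 0, 0, 0.07, 0, 0.004], [0, 0, 0, 0, 0.07, 0, 0.004], [0, 0, 0, 0, 0.06, 0, 0.004]])

```text
clock: 48.3
tool_pos: [0.5643, 0.1301, 0.2555]
eef_rot: [0.817, -0.524, 0.129, -0.203]
contact_force: [0.5, -0.5, -0.6]
opening: 0.493
```

```bash
python3 -c "
from hang import *
st(); plan(tcp(.08),R1,n=1)
"
```

```text
t 48.30 p [0.5643 0.1301 0.2555] yawx -65.4 z [ 0.423  0.196 -0.885] F [ 0.5 -0.5 -0.6] op 0.493 q [-0.12  0.49 -0.21  2.15  0.62  0.04 -2.04]
[-13.5, 22.2, 125.0] [0.065, 0.018, 0.027]
```

```bash
cat > data.py <<'E'
D="""0.2075 -0.589 0.2381|-70.6|-0.001 0.001 -1|1.27 0.69 -0.19 1.57 0.16 0.9 -0.22
0.5067 -0.3276 0.1696|1.6|-0.005 -0.002 -1|0.76 0.78 -0.47 1.69 0.47 0.79 0.1
0.4996 -0.3375 0.061|-0.3|-0.006 0.002 -1|0.72 0.93 -0.37 1.74 0.56 0.58 0.01
0.5053 -0.3332 0.0708|-0.3|-0.005 0.001 -1|0.72 0.92 -0.38 1.73 0.55 0.6 0.01
0.5015 -0.0818 0.2045|1.4|-0.013 0.004 -1|0.36 0.62 -0.47 1.93 0.41 0.7 -0.33
0.4803 0.3646 0.1764|5.1|-0.006 0.001 -1|-0.5 0.76 -0.39 1.68 0.38 0.78 -0.98
0.4855 0.4163 0.0322|5.3|0.002 0.003 -1|-0.62 0.99 -0.3 1.64 0.47 0.57 -1.09
0.4964 -0.0342 0.1964|7.7|0.024 0.015 -1|0.29 0.62 -0.48 2.0 0.47 0.61 -0.36
0.4856 -0.4363 0.1871|8.5|0.014 -0.004 -1|0.95 0.82 -0.55 1.53 0.5 0.92 0.39
0.4888 -0.4355 0.0725|9.3|0.002 -0.002 -1|0.9 0.97 -0.47 1.58 0.6 0.74 0.32
0.4945 0.3178 0.2577|31.6|0.015 0.005 -1|-0.3 0.66 -0.61 1.66 0.46 0.95 -0.53
0.6326 -0.0402 0.2101|72.8|0.015 0.003 -1|0.41 0.83 -0.81 1.56 0.68 1.02 0.68
0.636 -0.0359 0.0718|72.1|0.001 0.002 -1|0.34 1.01 -0.69 1.63 0.83 0.82 0.55
0.4967 -0.4044 0.1965|95.6|-0.003 0.001 -1|1.07 0.91 -0.94 1.53 0.79 1.11 1.62
0.4993 -0.4065 0.0734|95.5|-0.001 -0.002 -1|1.03 1.06 -0.84 1.6 0.94 0.93 1.51
0.5344 -0.2044 0.2278|79.4|0.002 -0.002 -1|0.77 0.76 -0.89 1.72 0.69 1.0 1.02
0.4894 -0.3071 0.0738|95.5|0.001 -0.003 -1|0.92 0.99 -0.8 1.81 1.0 0.8 1.25
0.4713 -0.0851 0.2534|95.1|0.011 -0.007 -1|0.69 0.63 -0.99 1.96 0.69 0.91 1.0
0.4755 -0.0028 0.0033|84.6|0.003 0 -1|0.19 0.99 -0.47 2.14 1.4 0.39 0.01
0.4731 -0.003 0.1052|84.7|-0.004 -0.001 -1|0.3 0.81 -0.65 2.11 0.97 0.56 0.4
0.4724 -0.002 0.2483|10.3|0.007 0.002 -1|0.26 0.51 -0.53 1.99 0.38 0.72 -0.33
0.5693 0.1386 0.2489|-65.1|0.003 0.003 -1|-0.25 0.62 -0.12 1.68 0.09 0.84 -1.54
0.5643 0.1301 0.2555|-65.4|0.423 0.196 -0.885|-0.12 0.49 -0.21 2.15 0.62 0.04 -2.04"""
E
cat > fit.py <<'E'
import numpy as np, itertools
from scipy.optimize import least_squares
from scipy.spatial.transform import Rotation as Ro
from data import D
rows=[]
for l in D.splitlines():
    a=[list(map(float,s.split())) for s in l.split('|')]; rows.append((np.array(a[0]),np.radians(a[1][0]),np.array(a[2]),np.array(a[3])))
P=np.array([x[0] for x in rows]); YW=np.array([x[1] for x in rows]); Z=np.array([x[2] for x in rows]); Q=np.array([x[3] for x in rows])
rz=lambda t:Ro.from_euler('z',t); ry=lambda t:Ro.from_euler('y',t)
def fk(q,prm,s):
    h,L1,L2,L3,a1,a2,a3,o7,z1=prm; q=np.atleast_2d(q)
    R=rz(s[0]*q[:,0]+z1); p=np.tile([0,0,h],(len(q),1)).astype(float)
    R=R*ry(q[:,1])*rz(s[1]*q[:,2]); p=p+R.apply([a1,0,L1])
    R=R*ry(q[:,3]); R=R*rz(s[2]*q[:,4]) if False else R
    p=p+R.apply([a2,0,0]); R=R*rz(s[2]*q[:,4]); p=p+R.apply([0,0,L2])
    R=R*ry(q[:,5]); p=p+R.apply([a3,0,0]); R=R*rz(s[3]*q[:,6]+o7); p=p+R.apply([0,0,L3])
    return p,R
def res(prm,s):
    p,R=fk(Q,prm,s); M=R.as_matrix(); x=M[:,:,0]
    return np.r_[(p-P).ravel(),.2*(M[:,:,2]-Z).ravel(),.2*(x[:,0]-np.cos(YW)*np.hypot(x[:,0],x[:,1])),.2*(x[:,1]-np.sin(YW)*np.hypot(x[:,0],x[:,1]))]
if __name__=='__main__':
    best=None
    for s in itertools.product((1,-1),repeat=4):
        for o in(0,np.pi):
            f=least_squares(res,[.3,.35,.35,.25,0,0,0,o,0],args=(s,))
            if best is None or f.cost<best[0].cost: best=(f,s)
    f,s=best; print(s,np.round(f.x,4),np.sqrt(np.mean(f.fun**2))); np.savez('fk.npz',p=f.x,s=s)
E
python3 fit.py
```

```text
(-1, -1, -1, -1) [ 0.3466  0.5771  0.3386  0.3334  0.0119  0.017   0.004   3.0706 -0.0715] 0.002687964092092462
```

```bash
cat > ik.py <<'E'
from fit import *
d=np.load('fk.npz'); prm=d['p']; s=d['s']
lo=np.array([-3.01,-.46,-1.47,.13,-1,.04,-2.66]); hi=np.array([3.01,2.08,1.51,2.56,4.14,2.09,2.66])
def ik(p,R,q0,reg=0.0,qref=None):
    def f(q):
        a,b=fk(q,prm,s); e=np.r_[(a[0]-p),.3*(R.inv()*b[0]).as_rotvec()]
        return e if qref is None else np.r_[e,reg*(q-qref)]
    o=least_squares(f,np.clip(q0,lo+1e-3,hi-1e-3),bounds=(lo,hi)); a,b=fk(o.x,prm,s)
    return o.x,np.linalg.norm(a[0]-p),np.linalg.norm((R.inv()*b[0]).as_rotvec())
E
cat > t.py <<'E'
from ik import *
import hang
q0=np.array([-0.12,.49,-.21,2.15,.62,.04,-2.04]); rng=np.random.default_rng(0)
for nm,R in(("R1",hang.R1),("flip",hang.R1*Ro.from_euler('z',np.pi))):
  for dd in(.15,.08,.04,0):
    tp=hang.base+hang.n*(dd+.0033)-hang.R1.apply(hang.EYE); sols=[]
    for k in range(60):
        x,e,a=ik(tp,R,q0 if k==0 else rng.uniform(lo,hi))
        if e<.003 and a<.02: sols.append((np.linalg.norm(x-q0),min((x-lo).min(),(hi-x).min()),x))
    sols.sort(key=lambda t:t[0]); print(nm,dd,len(sols))
    for t in sols[:4]: print(round(t[0],2),'margin',round(t[1],3),np.round(t[2],2))
E
python3 t.py
```

```text
R1 0.15 23
4.46 margin 0.263 [-0.32  0.62  0.09  2.3   3.64  0.35  1.2 ]
4.46 margin 0.263 [-0.33  0.62  0.12  2.3   3.67  0.36  1.16]
4.46 margin 0.264 [-0.37  0.62  0.17  2.3   3.75  0.38  1.08]
4.47 margin 0.265 [-0.4   0.63  0.23  2.3   3.82  0.4   1.01]
R1 0.08 23
4.46 margin 0.326 [-0.38  0.77  0.18  2.23  3.65  0.46  1.16]
4.46 margin 0.325 [-0.34  0.77  0.11  2.23  3.55  0.44  1.26]
4.46 margin 0.326 [-0.42  0.78  0.23  2.23  3.72  0.48  1.08]
4.46 margin 0.325 [-0.32  0.77  0.07  2.23  3.49  0.43  1.32]
R1 0.04 21
4.45 margin 0.374 [-0.41  0.85  0.21  2.19  3.66  0.5   1.12]
4.46 margin 0.374 [-0.38  0.85  0.17  2.19  3.6   0.48  1.19]
4.46 margin 0.374 [-0.36  0.85  0.13  2.19  3.55  0.47  1.24]
4.47 margin 0.373 [-0.32  0.85  0.06  2.19  3.45  0.45  1.35]
R1 0 22
4.45 margin 0.387 [-0.48  0.94  0.32  2.13  3.75  0.56  0.98]
4.46 margin 0.43 [-0.37  0.92  0.12  2.13  3.53  0.49  1.26]
4.46 margin 0.43 [-0.35  0.92  0.1   2.13  3.49  0.48  1.3 ]
4.49 margin 0.201 [-0.6   0.99  0.54  2.13  3.94  0.68  0.73]
flip 0.15 36
2.33 margin 0.265 [ 0.08  0.68 -0.58  2.3   2.45  0.4  -
[... 271 characters left out ...]
 margin 0.327 [ 0.06  0.84 -0.58  2.23  2.49  0.51 -0.74]
2.39 margin 0.326 [ 0.01  0.82 -0.49  2.23  2.6   0.47 -0.86]
2.39 margin 0.326 [ 0.    0.82 -0.49  2.23  2.61  0.47 -0.87]
flip 0.04 43
2.42 margin 0.375 [ 0.02  0.91 -0.54  2.19  2.55  0.53 -0.77]
2.42 margin 0.374 [-0.01  0.9  -0.48  2.19  2.62  0.5  -0.86]
2.42 margin 0.374 [-0.01  0.9  -0.47  2.19  2.63  0.5  -0.87]
2.42 margin 0.374 [-0.01  0.9  -0.47  2.19  2.63  0.5  -0.87]
flip 0 42
2.45 margin 0.431 [-0.02  0.97 -0.48  2.13  2.63  0.52 -0.84]
2.45 margin 0.431 [-0.01  0.98 -0.5   2.13  2.61  0.53 -0.82]
2.46 margin 0.431 [ 0.    0.98 -0.52  2.13  2.58  0.54 -0.78]
2.46 margin 0.431 [ 0.01  0.99 -0.53  2.13  2.57  0.54 -0.77]
```

```bash
cat > path.py <<'E'
from ik import *
import hang
from plant import r
def solve_pos(p,q5,q6,q7,q3,q0):
    f=lambda v: fk(np.r_[v[0],v[1],q3,v[2],q5,q6,q7],prm,s)[0][0]-p
    o=least_squares(f,[q0[0],q0[1],q0[3]],bounds=(lo[[0,1,3]],hi[[0,1,3]])); return np.r_[o.x[0],o.x[1],q3,o.x[2],q5,q6,q7],np.linalg.norm(o.fun)
def goal(dd,q3=0.0,q0=np.array([-.33,.62,.0,2.3,3.5,.36,1.3])):
    tp=hang.tcp(dd); q0=q0.copy(); q0[2]=q3
    ref=q0.copy()
    x,e,a=ik(tp,hang.R1,q0,reg=1e-3,qref=ref); return x,e,a
def joints(N,pz=None):
    st=r.get_state(); qa=np.array(st['q']); qg,e,a=goal(.15)
    p0=fk(qa,prm,s)[0][0]; p1=fk(qg,prm,s)[0][0]
    qs=[qa]; 
    for i in range(1,N+1):
        t=i/N; pos=p0*(1-t)+p1*t
        if pz: pos[2]+=0
        q6=np.interp(t,[0,.2,.8,1],[qa[5],.5,.5,qg[5]]) if qa[5]<.45 else np.interp(t,[0,.8,1],[qa[5],.5,qg[5]])
        q,er=solve_pos(pos,qa[4]+(qg[4]-qa[4])*t,q6,qa[6]+(qg[6]-qa[6])*t,qa[2]+(qg[2]-qa[2])*t,qs[-1]); qs.append(q)
        if er>.01: print('pos err',er)
    return np.array(qs),qg
if __name__=='__main__':
    qs,qg=joints(40); print('goal',np.round(qg,2),goal(.15)[1:])
    p,R=fk(qs,prm,s); M=R.as_matrix()
    for i in range(0,41,4): print(i,np.round(qs[i],2),'p',np.round(p[i],3),'z',np.round(M[i][:,2],2),'eye dir z %.2f'%(-M[i][2,1]), 'yawx %.0f'%np.degrees(np.arctan2(M[i][1,0],M[i][0,0])))
    w=(R[:-1].inv()*R[1:]).as_rotvec(); print('max w',np.abs(w).max(0), np.linalg.norm(w,axis=1).max())
E
python3 path.py
```

```text
goal [-0.27  0.62  0.02  2.3   3.52  0.34  1.31] (np.float64(2.540900803800562e-07), np.float64(1.322825550315014e-06))
0 [-0.12  0.49 -0.21  2.15  0.62  0.04 -2.04] p [0.565 0.132 0.253] z [ 0.44  0.17 -0.88] eye dir z 0.47 yawx -66
4 [-0.25  0.5  -0.18  2.08  0.91  0.27 -1.7 ] p [0.564 0.134 0.247] z [ 0.4   0.   -0.92] eye dir z 0.18 yawx -28
8 [-0.42  0.55 -0.16  2.07  1.2   0.5  -1.37] p [0.564 0.135 0.241] z [ 0.44 -0.19 -0.88] eye dir z -0.30 yawx 18
12 [-0.46  0.56 -0.14  2.14  1.49  0.5  -1.03] p [0.563 0.136 0.235] z [ 0.5  -0.2  -0.84] eye dir z -0.52 yawx 55
16 [-0.48  0.58 -0.12  2.21  1.78  0.5  -0.7 ] p [0.563 0.137 0.23 ] z [ 0.55 -0.17 -0.82] eye dir z -0.55 yawx 86
20 [-0.48  0.59 -0.09  2.27  2.07  0.5  -0.36] p [0.562 0.138 0.224] z [ 0.58 -0.12 -0.8 ] eye dir z -0.41 yawx 119
24 [-0.45  0.6  -0.07  2.32  2.36  0.5  -0.03] p [0.562 0.14  0.218] z [ 0.6  -0.06 -0.8 ] eye dir z -0.15 yawx 156
28 [-0.41  0.61 -0.05  2.36  2.65  0.5   0.31] p [0.561 0.141 0.212] z [ 0.6   0.02 -0.8 ] eye dir z 0.12 yawx -164
32 [-0.35  0.62 -0.02  2.38  2.94  0.5   0.64] p [0.561 0.142 0.206] z [ 0.59  0.09 -0.8 ] eye dir z 0.36 yawx -128
36 [-0.3   0.62  0.    2.34  3.23  0.42  0.98] p [0.56  0.143 0.2  ] z [ 0.54  0.16 -0.83] eye dir z 0.50 yawx -97
40 [-0.27  0.62  0.02  2.3   3.52  0.34  1.31] p [0.56  0.145 0.194] z [ 0.48  0.2  -0.85] eye dir z 0.52 yawx -67
max w [0.05330043 0.02209511 0.18826486] 0.19598588145533868
```

```bash
cat > step.py <<'E'
import sys
from path import *
N=int(sys.argv[1]); qs,qg=joints(N); p,R=fk(qs,prm,s)
import h; h.st()
print('model err mm',np.round((p[0]-np.array(r.get_state()['tool_pos']))*1000,1))
for i in range(min(8,N)):
    d=R[i].inv().apply(p[i+1]-p[i])*1000; w=(R[i].inv()*R[i+1]).as_rotvec(); print(np.round(d,1).tolist(),np.round(w,3).tolist())
E
python3 step.py 44
```

```text
t 48.30 p [0.5643 0.1301 0.2555] yawx -65.4 z [ 0.423  0.196 -0.885] F [ 0.5 -0.5 -0.6] op 0.493 q [-0.12  0.49 -0.21  2.15  0.62  0.04 -2.04]
model err mm [ 0.5  2.2 -2.3]
[-0.3, 0.6, 1.2] [-0.029, 0.02, -0.161]
[-0.5, 0.5, 1.2] [-0.031, 0.02, -0.163]
[-0.6, 0.4, 1.2] [-0.034, 0.02, -0.165]
[-0.6, 0.3, 1.2] [-0.037, 0.019, -0.166]
[-0.7, 0.1, 1.2] [-0.039, 0.018, -0.167]
[-0.7, -0.1, 1.2] [-0.042, 0.017, -0.168]
[-0.7, -0.2, 1.2] [-0.045, 0.015, -0.169]
[-0.7, -0.4, 1.1] [-0.047, 0.012, -0.17]
```

Call:
play_rows(increments=[[0, 0, 0, 0, -0.03, 0.02, -0.16], [0, 0, 0, 0, -0.03, 0.02, -0.165], [0, -1, 0, 1, -0.035, 0.02, -0.165], [0, -1, 0, 1, -0.037, 0.02, -0.167], [0, -1, 0, 1, -0.04, 0.018, -0.167], [0, -1, 0, 1, -0.042, 0.017, -0.168], [0, -1, 0, 1, -0.045, 0.015, -0.169], [0, -1, 0, 1, -0.047, 0.012, -0.17]])

```text
clock: 49.3
tool_pos: [0.5535, 0.1205, 0.2481]
eef_rot: [0.97, 0.092, 0.206, 0.095]
contact_force: [0.5, -0.5, -0.7]
opening: 0.498
```

```bash
python3 step.py 36
```

```text
t 49.30 p [0.5535 0.1205 0.2481] yawx 13.7 z [ 0.417 -0.147 -0.897] F [ 0.5 -0.5 -0.7] op 0.498 q [-0.31  0.52 -0.27  2.1   1.17  0.52 -1.37]
model err mm [-7.5 -3.7 -0.1]
[-0.0, -1.1, 1.4] [-0.011, 0.016, -0.149]
[0.1, -1.1, 1.4] [-0.012, 0.015, -0.148]
[0.3, -1.1, 1.3] [-0.012, 0.013, -0.147]
[0.4, -1.0, 1.3] [-0.012, 0.012, -0.146]
[0.5, -1.0, 1.3] [-0.012, 0.011, -0.145]
[0.6, -0.9, 1.3] [-0.012, 0.01, -0.144]
[0.8, -0.8, 1.3] [-0.012, 0.01, -0.143]
[0.8, -0.7, 1.3] [-0.012, 0.009, -0.142]
```

Call:
play_rows(increments=[[0, 0, -1, 0, -0.012, 0.016, -0.15], [0, 0, -1, 0, -0.012, 0.015, -0.15], [0, 0, -1, 0, -0.012, 0.013, -0.15], [0, 0, -1, 0, -0.012, 0.012, -0.15], [0, 0, -1, 0, -0.012, 0.011, -0.15], [0, 1, -1, 0, -0.012, 0.01, -0.15], [0, 1, -1, 0, -0.012, 0.01, -0.15], [0, 1, -1, 0, -0.012, 0.009, -0.15]])

```text
clock: 50.3
tool_pos: [0.5428, 0.1216, 0.2449]
eef_rot: [0.709, 0.644, 0.155, 0.241]
contact_force: [-0.8, -0.9, 0.0]
opening: 0.497
```

```bash
python3 step.py 27
```

```text
t 50.30 p [0.5428 0.1216 0.2449] yawx 83.0 z [ 0.529 -0.142 -0.836] F [-0.8 -0.9  0. ] op 0.497 q [-0.35  0.52 -0.29  2.24  1.63  0.56 -0.61]
model err mm [-6.9 -4.1  4.1]
[1.4, -0.4, 2.0] [-0.015, 0.008, -0.142]
[1.4, -0.2, 2.0] [-0.015, 0.008, -0.141]
[1.4, -0.0, 2.0] [-0.015, 0.007, -0.139]
[1.4, 0.1, 2.0] [-0.015, 0.007, -0.137]
[1.3, 0.3, 2.0] [-0.015, 0.006, -0.136]
[1.3, 0.4, 2.0] [-0.015, 0.006, -0.134]
[1.2, 0.6, 2.0] [-0.016, 0.005, -0.132]
[1.1, 0.7, 2.1] [-0.016, 0.004, -0.131]
```

Call:
play_rows(increments=[[0, 2, 2, 1, -0.015, 0.008, -0.15], [0, 2, 2, 1, -0.015, 0.008, -0.15], [0, 2, 2, 1, -0.015, 0.007, -0.15], [0, 2, 2, 1, -0.015, 0.007, -0.15], [0, 1, 2, 1, -0.015, 0.006, -0.15], [0, 1, 2, 1, -0.015, 0.006, -0.15], [0, 1, 2, 1, -0.016, 0.005, -0.15], [0, 0, 2, 1, -0.016, 0.004, -0.15]])

```text
clock: 51.3
tool_pos: [0.5484, 0.1305, 0.2421]
eef_rot: [0.17, 0.936, 0.037, 0.307]
contact_force: [-1.0, 0.2, -1.6]
opening: 0.497
```

```bash
python3 step.py 19
```

```text
t 51.30 p [0.5484 0.1305 0.2421] yawx 155.7 z [ 0.587 -0.035 -0.808] F [-1.   0.2 -1.6] op 0.497 q [-0.38  0.52 -0.18  2.32  2.09  0.48  0.25]
model err mm [-3.7 -1.9  4.9]
[1.3, 0.7, 2.7] [-0.014, -0.003, -0.125]
[1.2, 0.8, 2.7] [-0.014, -0.003, -0.123]
[1.1, 0.9, 2.7] [-0.015, -0.003, -0.121]
[1.0, 1.0, 2.7] [-0.015, -0.004, -0.12]
[0.9, 1.0, 2.7] [-0.015, -0.005, -0.118]
[0.8, 1.1, 2.7] [-0.016, -0.006, -0.117]
[0.6, 1.1, 2.7] [-0.016, -0.007, -0.116]
[0.5, 1.2, 2.7] [-0.016, -0.008, -0.115]
```

Call:
play_rows(increments=[[0, 1, 1, 2, -0.017, -0.004, -0.15], [0, 1, 1, 2, -0.017, -0.004, -0.15], [0, 1, 1, 2, -0.018, -0.004, -0.15], [0, 1, 1, 2, -0.018, -0.005, -0.15], [0, 1, 1, 2, -0.018, -0.006, -0.15], [0, 1, 1, 2, -0.018, -0.007, -0.15], [0, 1, 1, 2, -0.018, -0.008, -0.15], [0, 1, 1, 2, -0.018, -0.009, -0.15]])

```text
clock: 52.3
tool_pos: [0.5419, 0.1298, 0.2236]
eef_rot: [-0.439, 0.844, -0.088, 0.296]
contact_force: [-0.4, 1.3, -0.4]
opening: 0.496
```

```bash
python3 step.py 9; python3 -c "
from hang import *
print(tcp(.15));plan(tcp(.15),R1,n=8)"
```

```text
t 52.30 p [0.5419 0.1298 0.2236] yawx -118.9 z [ 0.576  0.112 -0.809] F [-0.4  1.3 -0.4] op 0.496 q [-0.32  0.55 -0.09  2.39  2.76  0.45  0.97]
model err mm [1.7 3.8 5.5]
[-0.3, 1.2, 4.3] [-0.002, -0.018, -0.109]
[-0.3, 1.1, 4.3] [-0.005, -0.019, -0.104]
[-0.3, 1.1, 4.3] [-0.013, -0.017, -0.1]
[-0.4, 1.0, 4.3] [-0.012, -0.018, -0.099]
[-0.4, 0.9, 4.3] [-0.011, -0.019, -0.099]
[-0.4, 0.8, 4.3] [-0.01, -0.02, -0.1]
[-0.4, 0.7, 4.4] [-0.009, -0.021, -0.1]
[-0.4, 0.7, 4.4] [-0.037, -0.009, -0.116]
[0.55993258 0.14453084 0.19422353]
[-0.9, 1.0, 4.5] [-0.015, -0.01, -0.122]
[-1.0, 0.9, 4.5] [-0.015, -0.01, -0.122]
[-1.0, 0.7, 4.5] [-0.015, -0.01, -0.122]
[-1.0, 0.5, 4.5] [-0.015, -0.01, -0.122]
[-1.0, 0.3, 4.6] [-0.015, -0.01, -0.122]
[-1.0, 0.1, 4.6] [-0.015, -0.01, -0.122]
[-1.0, -0.1, 4.6] [-0.015, -0.01, -0.122]
[-0.9, -0.3, 4.6] [-0.015, -0.01, -0.122]
```

Call:
play_rows(increments=[[0, -1, 1, 3, -0.015, -0.01, -0.13], [0, -1, 1, 4, -0.015, -0.01, -0.13], [0, -1, 1, 4, -0.015, -0.01, -0.13], [0, -1, 0, 4, -0.015, -0.01, -0.13], [0, -1, 0, 4, -0.015, -0.01, -0.13], [0, -1, 0, 4, -0.015, -0.01, -0.12], [0, -1, 0, 4, -0.015, -0.01, -0.11], [0, -1, 0, 3, -0.015, -0.01, -0.08]])

```text
clock: 53.3
tool_pos: [0.5465, 0.1359, 0.1981]
eef_rot: [0.816, -0.516, 0.149, -0.215]
contact_force: [-0.1, 0.5, -0.8]
opening: 0.496
```

```bash
python3 -c "
from hang import *
st();plan(tcp(.10),R1,n=1)
c=r.get_calibration('wrist'); im=r.snapshot('wrist'); cv2.imwrite('pics/w13.png',im[:,:,::-1]); np.save('pics/w13c.npy',c,allow_pickle=True)"
```

```text
t 53.30 p [0.5465 0.1359 0.1981] yawx -64.9 z [ 0.465  0.197 -0.863] F [-0.1  0.5 -0.8] op 0.496 q [-0.28  0.59 -0.01  2.3   3.31  0.28  1.54]
[-2.1, -12.8, 61.3] [0.021, 0.002, 0.045]
```

View pics/w13.png

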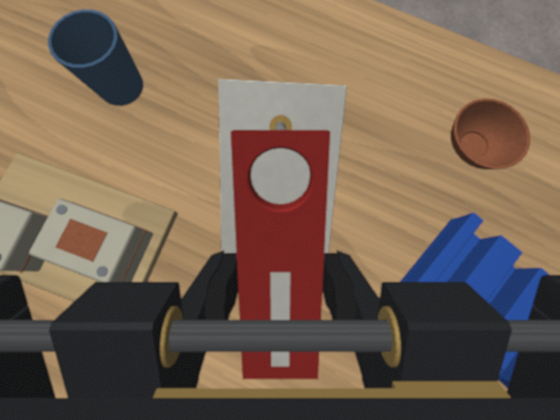

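Call:
play_rows(increments=[[0, 0, -4, 6, 0.006, 0, 0.012], [0, -1, -4, 10, 0.006, 0, 0.012], [0, -1, -3, 12, 0.004, 0, 0.01], [0, 0, -2, 12, 0.003, 0, 0.006], [0, 0, 0, 10, 0, 0, 0.003], [0, 0, 0, 6, 0, 0, 0], [0, 0, 0, 0, 0, 0, 0], [0, 0, 0, 0, 0, 0, 0]])

```text
clock: 54.35
tool_pos: [0.5837, 0.1541, 0.1529]
eef_rot: [0.802, -0.532, 0.149, -0.226]
contact_force: [0.4, -0.2, 0.7]
opening: 0.49
```

```bash
python3 -c "
from hang import *
st();plan(tcp(.08),R1,n=1)
c=r.get_calibration('wrist'); im=r.snapshot('wrist'); cv2.imwrite('pics/w14.png',im[:,:,::-1]); np.save('pics/w14c.npy',c,allow_pickle=True)"
```

```text
t 54.35 p [0.5837 0.1541 0.1529] yawx -67.1 z [ 0.479  0.204 -0.854] F [ 0.4 -0.2  0.7] op 0.490 q [-0.3   0.72 -0.    2.24  3.28  0.36  1.52]
[-0.4, 0.2, 21.4] [0.003, 0.003, 0.001]
```

View pics/w14.png

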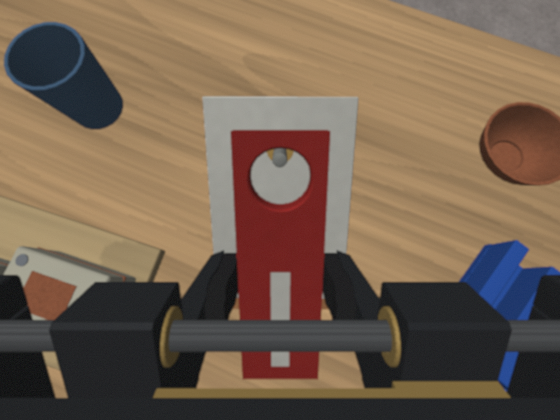

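```bash
python3 -c "
from g import *
g(cv2.imread('pics/w14.png'),225,90,335,215,5,'z15',1.2)
from eye import *
from hang import *
c,R,p,M,o=cam_tool()
zb=R.inv().apply(base-p)*1000; print('base in tool',zb)
print(pt_toolplane(c,R,p,[(279.5,157.5)],(zb[2]-55)/1000)*1000, pt_toolplane(c,R,p,[(281,176)],-.0067)*1000)
"
```

```text
base in tool [  0.35796666 -49.2214796  104.646397  ]
[[ -0.48488317 -51.59885867  49.646397  ]] [[  0.35217932 -51.39850158  -6.7       ]]
```

View pics/z15.png

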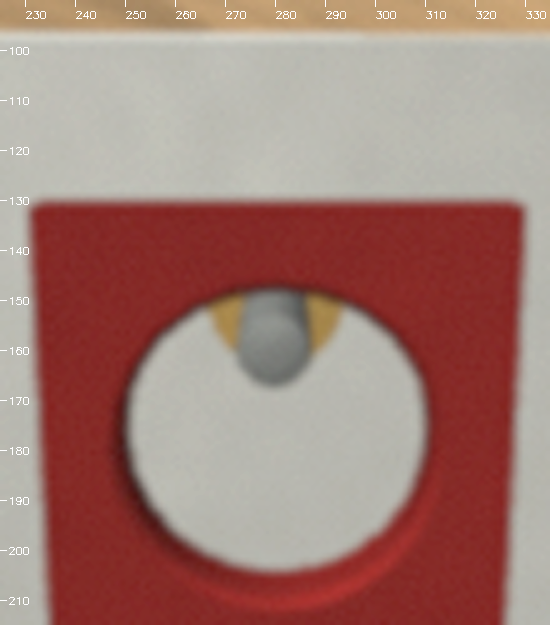

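Call:
play_rows(increments=[[0, 0, 0, 8, 0, 0, 0], [0, 0, 0, 10, 0, 0, 0], [0, 0, 0, 10, 0, 0, 0], [0, 0, 0, 10, 0, 0, 0], [0, 0, 0, 8, 0, 0, 0], [0, 0, 0, 4, 0, 0, 0], [0, 0, 0, 0, 0, 0, 0], [0, 0, 0, 0, 0, 0, 0]])

```text
clock: 55.4
tool_pos: [0.6095, 0.1651, 0.1073]
eef_rot: [0.802, -0.532, 0.149, -0.226]
contact_force: [-0.1, -0.5, -0.5]
opening: 0.493
```

```bash
python3 -c "
from hang import *
st();plan(tcp(.03),R1,n=1)
print(Ro.from_quat(r.get_state()['eef_rot']).inv().apply(base-r.get_state()['tool_pos'])*1000)
c=r.get_calibration('wrist'); im=r.snapshot('wrist'); cv2.imwrite('pics/w15.png',im[:,:,::-1]); np.save('pics/w15c.npy',c,allow_pickle=True)
from g import g
g(cv2.imread('pics/w15.png'),225,90,335,215,5,'z16',1.2)
"
```

```text
t 55.40 p [0.6095 0.1651 0.1073] yawx -67.1 z [ 0.479  0.204 -0.854] F [-0.1 -0.5 -0.5] op 0.493 q [-0.31  0.83  0.01  2.18  3.27  0.41  1.53]
[-0.2, 0.3, 17.9] [0.002, 0.003, 0.001]
[  0.30937424 -49.09634563  51.06740013]
```

View pics/z16.png

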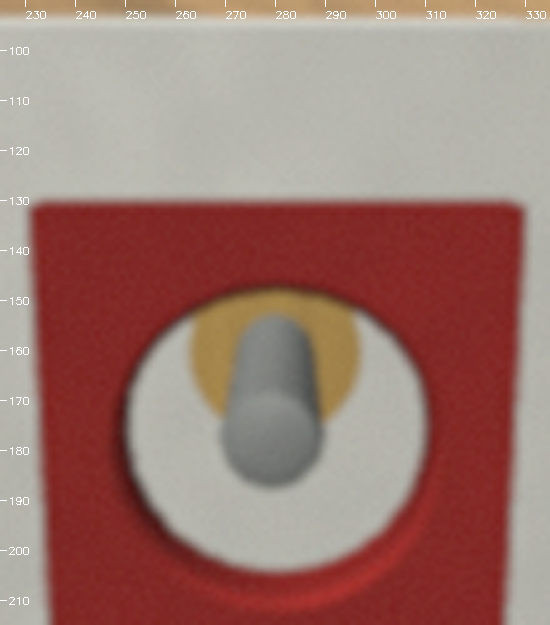

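Call:
play_rows(increments=[[0, 0, 0, 6, 0, 0, 0], [0, 0, 0, 8, 0, 0, 0], [0, 0, 0, 8, 0, 0, 0], [0, 0, 0, 7, 0, 0, 0], [0, 0, 0, 6, 0, 0, 0], [0, 0, 0, 3, 0, 0, 0], [0, 0, 0, 1, 0, 0, 0], [0, 0, 0, 0, 0, 0, 0]])

```text
clock: 56.45
tool_pos: [0.6296, 0.1736, 0.0718]
eef_rot: [0.802, -0.532, 0.149, -0.226]
contact_force: [-0.1, -0.1, -0.9]
opening: 0.494
```

```bash
python3 -c "
from hang import *
st();plan(tcp(.0),R1,n=1)
"
```

```text
t 56.45 p [0.6296 0.1736 0.0718] yawx -67.1 z [ 0.479  0.204 -0.854] F [-0.1 -0.1 -0.9] op 0.494 q [-0.32  0.91  0.01  2.12  3.26  0.44  1.53]
[-0.2, 0.4, 6.2] [0.002, 0.003, 0.001]
```

Call:
play_rows(increments=[[0, 0, 0, 2, 0, 0, 0], [0, 0, 0, 2, 0, 0, 0], [0, 0, 0, 1, 0, 0, 0], [0, 0, 0, 1, 0, 0, 0], [0, 0, 0, 0, 0, 0, 0], [0, 0, 0, 0, 0, 0, 0], [0, 0, 0, 0, 0, 0, 0], [0, 0, 0, 0, 0, 0, 0]])

```text
clock: 57.45
tool_pos: [0.6327, 0.1749, 0.0669]
eef_rot: [0.802, -0.532, 0.149, -0.226]
contact_force: [0.5, 0.9, -0.8]
opening: 0.498
```

```bash
python3 -c "
from hang import *
st();plan(tcp(.0),R1,n=1)
c=r.get_calibration('wrist'); im=r.snapshot('wrist'); cv2.imwrite('pics/w16.png',im[:,:,::-1])
"
```

```text
t 57.45 p [0.6327 0.1749 0.0669] yawx -67.1 z [ 0.48   0.204 -0.853] F [ 0.5  0.9 -0.8] op 0.498 q [-0.32  0.92  0.01  2.11  3.26  0.44  1.53]
[-0.3, 0.7, 0.2] [0.001, 0.002, 0.001]
```

View pics/w16.png

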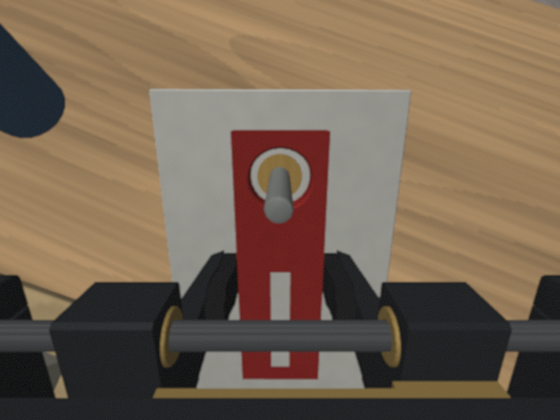

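Call:
play_rows(increments=[[0, 0, 0, 1, 0, 0, 0], [0, 0, 0, 1, 0, 0, 0], [0, 0, 0, 1, 0, 0, 0], [0, 0, 0, 0, 0, 0, 0], [0, 0, 0, 0, 0, 0, 0], [0, 0, 0, 0, 0, 0, 0], [0, 0, 0, 0, 0, 0, 0], [0, 0, 0, 0, 0, 0, 0]])

```text
clock: 58.5
tool_pos: [0.633, 0.1749, 0.0667]
eef_rot: [0.802, -0.532, 0.149, -0.227]
contact_force: [-0.5, -0.9, 1.0]
opening: 0.491
```

```bash
python3 -c "
from hang import *
st();plan(tcp(.0),R1,n=1)
"
```

```text
t 58.50 p [0.633  0.1749 0.0667] yawx -67.1 z [ 0.481  0.204 -0.853] F [-0.5 -0.9  1. ] op 0.491 q [-0.32  0.92  0.01  2.11  3.26  0.44  1.53]
[-0.3, 0.8, -0.0] [0.0, 0.002, 0.001]
```

Call:
play_rows(increments=[[0, 0, 0, 2, 0, 0, 0], [0, 0, 0, 2, 0, 0, 0], [0, 0, 0, 2, 0, 0, 0], [0.7, 0, 0, 0, 0, 0, 0], [0.7, 0, 0, 0, 0, 0, 0], [0.7, 0, 0, 0, 0, 0, 0], [0.7, 0, 0, 0, 0, 0, 0], [0.7, 0, 0, 0, 0, 0, 0]])

```text
clock: 59.5
tool_pos: [0.6339, 0.1753, 0.0665]
eef_rot: [0.802, -0.531, 0.15, -0.228]
contact_force: [-0.5, -0.2, -0.2]
opening: 0.701
```

```bash
python3 -c "
from hang import *
st()
c=r.get_calibration('wrist'); im=r.snapshot('wrist'); cv2.imwrite('pics/w17.png',im[:,:,::-1])
"
```

```text
t 59.50 p [0.6339 0.1753 0.0665] yawx -67.1 z [ 0.483  0.205 -0.851] F [-0.5 -0.2 -0.2] op 0.701 q [-0.32  0.92  0.01  2.11  3.26  0.45  1.53]
```

View pics/w17.png

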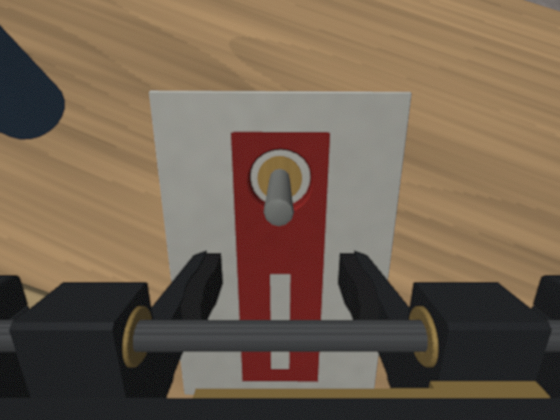

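Call:
play_rows(increments=[[0.7, 0, 0, -5, 0, 0, 0], [0.7, 0, 0, -15, 0, 0, 0], [0.7, 0, 0, -25, 0, 0, 0], [0.7, 0, 0, -25, 0, 0, 0], [0.7, 0, 0, -25, 0, 0, 0], [0.7, 0, 0, -25, 0, 0, 0], [0.7, 0, 0, -10, 0, 0, 0], [0.7, 0, 0, 0, 0, 0, 0]])

```text
clock: 60.55
tool_pos: [0.5663, 0.1462, 0.1846]
eef_rot: [0.802, -0.532, 0.151, -0.228]
contact_force: [0.4, 0.1, -0.2]
opening: 0.699
```

```bash
python3 -c "
from hang import *
st()
from g import g
for n in('wrist','scene','top'):
  im=r.snapshot(n); cv2.imwrite('pics/e_%s.png'%n,im[:,:,::-1])
g(cv2.imread('pics/e_scene.png'),295,130,385,225,7,'z17',1.1)
g(cv2.imread('pics/e_top.png'),360,205,460,275,8,'z18')
"
```

```text
t 60.55 p [0.5663 0.1462 0.1846] yawx -67.1 z [ 0.485  0.205 -0.85 ] F [ 0.4  0.1 -0.2] op 0.699 q [-0.3   0.64 -0.01  2.28  3.29  0.33  1.52]
```

View pics/e_wrist.png

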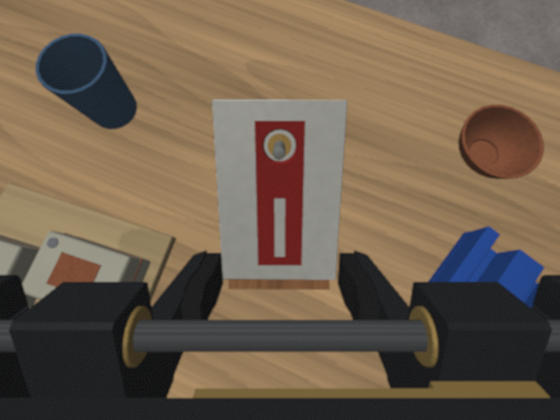

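View pics/z17.png

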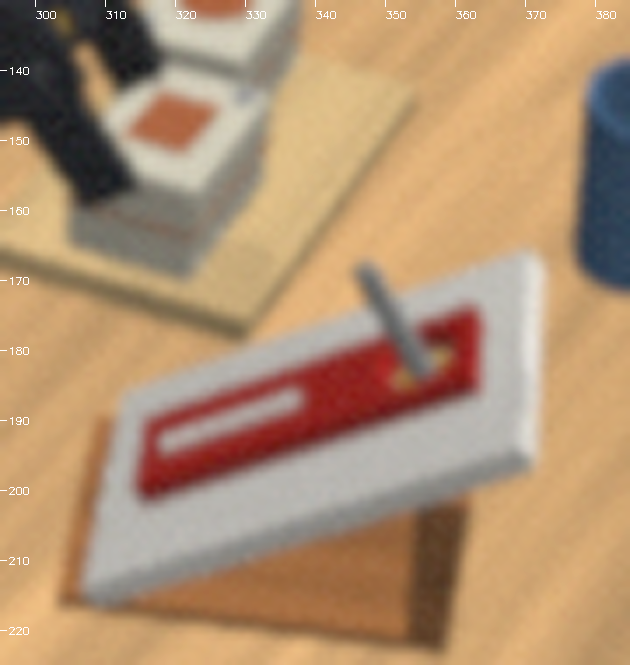

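View pics/z18.png

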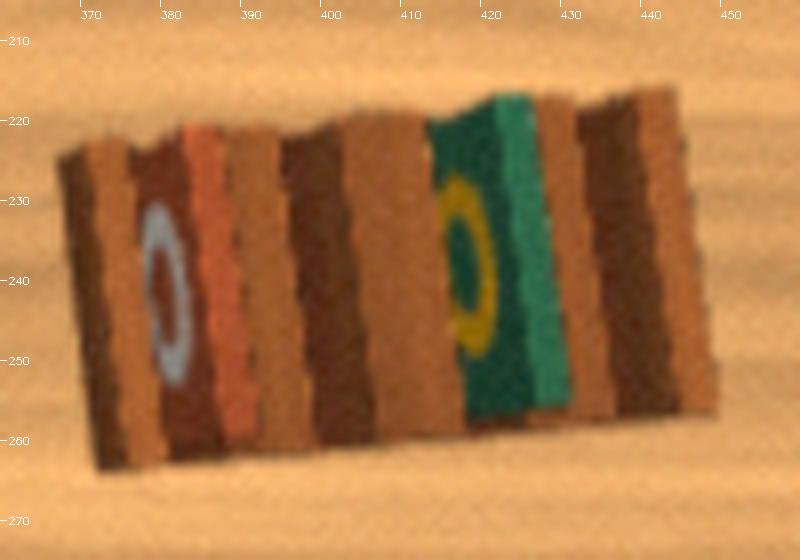

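View pics/e_top.png

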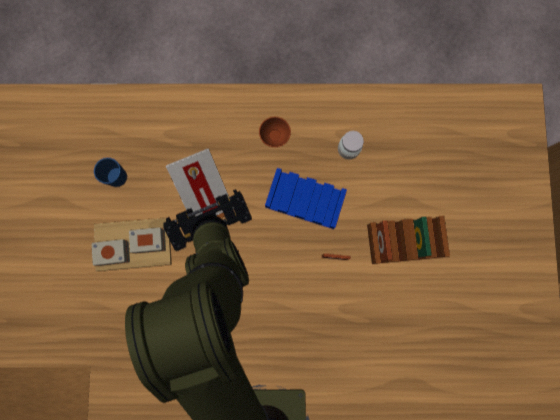

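```bash
python3 -c "
from h import *
ct=r.get_calibration('top'); ex=np.array([np.cos(.096),np.sin(.096)])
for n,a,b,sl in(('t2',(385,220.6),(389.8,259.6),(.4893,-.3068)),('t4',(424.1,216.9),(429.1,255.9),(.499,-.4065))):
  w=onz(ct,[a,b],.12)[:,:2]; m=w.mean(0); print(n,np.round(w,4).tolist(),'len',np.linalg.norm(w[0]-w[1]),'off along/across mm',1e3*(m-sl)@ex,1e3*(m-sl)@np.array([-ex[1],ex[0]]))
cs=r.get_calibration('scene')
print(tri([(ct,(424.1,216.9)),(cs,(80+340/5,265+295/5))]), tri([(ct,(385,220.6)),(cs,(80+510/5,265+95/5))]))
"
```

```text
t2 [[0.5403, -0.3034], [0.4418, -0.3121]] len 0.09885251247803915 off along/across mm 1.6568610050757833 -1.1482525981444827
t4 [[0.5496, -0.403], [0.4509, -0.4111]] len 0.09900997035538257 off along/across mm 1.2174085798198508 -0.6506523177100499
(array([ 0.54910464, -0.40248119,  0.12251937]), [0.0003227594469715247, 0.00032275944697156435]) (array([ 0.53904525, -0.30446661,  0.12137309]), [0.0017256980976784336, 0.0017256980976784195])
```

```bash
python3 -c "
from plant import r
print(r.finish_job())"
```

```text
the job is handed in; nothing more can be done
None
```

The job is done and handed in at about 61 s of the 210 s.

- **Moulds:** I lifted both onto the board first. `mould_a` was later found about 25 mm from where I had set it, most likely the knock the task mentions. It still measured flat and wholly on the board, with at least 10 mm to the nearest edge, so I left it there.
- **Tiles:** Only two were in the carrier, `tile_2` and `tile_4`. Both now stand in the rack: `tile_2` in the +0.075 slot and `tile_4` in the −0.025 slot. My last check put each within 2 mm of the slot centre. The top edges measured 121 and 122 mm, against 120 mm for a seated tile.
- **Tag:** The smaller red tag hangs by its eye on the peg. I pushed it down until it met the face, and the wrist and scene pictures show it lying flat. After release it stayed centred on the peg instead of sliding down to hang on it.
- **Bystanders:** The jar, bowl, cup, larger tag and small terracotta tile were not moved.

No check failed. The two-view height of the tag and one land corner of the rack disagreed by about 15 mm because of poor picture points. I did not use those two values.

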